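# Set out the solder touch-up station

### The arm

A 7-joint arm with a two-finger parallel gripper is mounted at the origin on a cart in front of the work surface, level with it; the furniture and walls round the work are solid. World frame = base frame: x ahead of the robot, y to its left, z up, the work surface at z = 0. Lengths are in m, angles in rad, forces in N, time in s.
With the tool pointing down it reaches from about 0.425 to 0.875 m from the base axis. Payload 9.9 kg.
Tool frame: the origin (TCP) lies between the finger pads; the fingertips stand 14 mm ahead of it and the grasp point (between the pads) lies 5 mm behind it; z points along the fingers, y is the direction in which the jaws open and shut (so a half turn about z gives the same grasp; the last joint's range is limited). The gripper opens to 85 mm and grips with 20 to 120 N. Pads are 22 mm wide; open, the fingers measure 114 mm over their backs; the gripper's body (76 mm by 85 mm) begins 54 mm behind the grasp point. The pads swing forward as they close: fully open they stand 13 mm farther back than shut.
Start: joints at [1.098, 0.576, 0.025, 1.437, -0.015, 1.129, -0.057], TCP at [0.256, -0.625, 0.209] pointing down, gripper open.
Joint ranges: [-2.76, 2.76], [-0.34, 2.15], [-1.52, 1.57], [0.19, 2.46], [-1.09, 4.23], [0.17, 1.99], [-2.82, 2.82]. Speed limits (rad/s): [2.22, 2.22, 3.01, 3.01, 3.14, 3.14, 3.14].

### API

Orientations are given as a rotation vector (axis times angle).
In Python, from rig import r gives the robot as it stands.
- The arm moves only by the shell command python3 -m inch 'ROWS'. ROWS is JSON, a list of rows, each an object of numbers: "rx", "ry", "rz": the turn, a rotation vector about the world's x, y, z in rad; "x", "y", "z": the shift along the world's x, y, z in cm; "claw": the opening, from 0 (shut) to 1 (fully open). A call has 1 to 8 rows; each row is the pose to reach, as a shift and turn from the pose commanded when the call began; what a row does not reach only later rows make up. A row lasts 1/10 s, in which the tool goes at most 50 mm and 8.59 degrees, less where a joint would pass 70% of its speed; a pose out of reach is approached as far as the arm can. A call with a gripper value outside its range is refused whole. The fingers move at their own pace and stop on an object; the grip force is fixed at half the most. Time passes only in rows, so rows that repeat a pose let the fingers close. It gives the time, the measured TCP pose, the force and the opening at its end, in the units of the state.
- r.get_obs(): the state, without advancing time (a new reading comes with each control period).
- r.capture(name): name is "scene" or "top"; returns (picture, depth): 480x640x3 uint8, red, green, blue; 480x640 float32, m along the optical axis (not along the pixel's ray), 0 where there is no reading.
- r.camera_model(name): a dict with "camera_matrix" (3x3 intrinsics, pixels), "rvec" (rotation vector, rad) and "tvec" (3), from world to camera coordinates, as OpenCV has them. Camera axes: x right, y down, z forward; pixel columns grow to the right and rows downward; lengths in m; the calibration is good to about 2 mm. A picture is of the moment at which its call begins. camera_model takes no time and is no camera call.
- r.close_job(): hands the job in, once; it reports no verdict.
The state is a dict: "clock": time; "qpos": joint angles; "qvel": joint speeds; "joint_torque": joint torques, N m; "tool_pos": TCP position; "ee_rot": TCP orientation; "wrist_force": force on the tool from outside, world axes, zero at the start; "ft_torque": the same for the moment, N m; "grip_width": finger opening in m.
Only numpy, scipy, OpenCV 4.12 (cv2) and the standard library are available. Lean on these libraries where they do the work, as an engineer would, in place of code of your own. Each camera call takes 0.05 s, during which the arm holds its last target.

### The job

Set out the touch-up station around the stack of boards and the pack of carriers, which stay where they are, as do the screwdriver and the cutters: stand the paste jar at the left of the board stack, level with the stack's middle, and the flux bottle straight in front of the jar (towards the robot); stand the wide cup behind the carrier pack (the side away from the robot), level with its middle, and then nest the tall cup inside the wide cup, right down but not pressed hard. Leave a gap of about 30 mm between neighbours, square with the stack or pack they stand at, and keep the jar, the bottle and the cups upright throughout.

Things in the scene. Friction and masses are not known exactly. Their poses are not given: they have to be found in the camera images.
- board_stack: Loose stack of green and silver board panels, a flat block 100 (x) x 118 (y) x 43 mm high, 0.62 kg. Origin: centre of its underside. Its own +x points away from the robot and +y to the robot's left, within 0.15 rad. It stays; it may swap places with the pack. (Not the narrower heap of boards, nor the trays, farther left.) The jar belongs on its +y axis: jar centre about 119 mm from the stack's centre (30 mm gap).
- carrier_pack: Loose pack of black plastic carriers, a block 52 (x) x 120 (y) x 50 mm high, 0.21 kg (not the 249 mm long black strip bundle farther left). Origin: centre of its underside. Its own +x points away from the robot and +y to the robot's left, within 0.15 rad. It stays. The wide cup belongs on its +x axis: cup centre about 87 mm from the pack's centre (30 mm gap).
- paste_jar: Squat round jar, white body with black lid, 60 mm across, 53 mm high, about 0.31 kg, closed. Origin: centre of its underside; own z up; its yaw is without meaning. Solid to the fingers only up to 38 mm: grip it across the diameter with the fingertips 8 to 15 mm above the bench.
- flux_bottle: Slim round white dropper bottle with red pointed cap, 38 mm across, 109 high with cap, about 0.07 kg. Origin: centre of underside; z up; yaw without meaning. Grip the body across, fingertips 20 to 35 mm above the bench; it narrows near 74 mm. It belongs in front of the jar, along the board stack's -x direction, its centre about 79 mm from the jar's centre (30 mm gap).
- wide_cup: Lower, wider of two open steel cups: 62 mm across, 50 high, about 0.12 kg. Straight collar on the upper 20 mm, then tapers to 46 mm at the foot. Wall 3 mm: mouth 56 mm inside; floor 5 mm thick, 40 mm wide inside. Origin: centre of underside; z up; yaw without meaning. Grip across the outside of the collar, fingertips 18 to 25 mm above the bench.
- tall_cup: Taller, narrower of two open steel cups: 48 mm across, 85 high, 0.08 kg. Straight collar on the upper 34 mm, then tapers from 41 to 34 mm at the foot. Origin: centre of underside; z up; yaw without meaning. Grip the collar, fingertips 56 mm above its foot, so they clear the wide cup's rim. Nested, its foot rests on the wide cup's floor, 5 mm above that cup's underside, 3 mm play; 40 mm stands proud.
- screwdriver: Loose screwdriver with a red handle, 191 mm long along its own y (handle to +y), 30 mm thick, lying crosswise near the front edge of the bench. Origin: centre of its length, underside. Leave it alone.
- cutters: Loose side cutters with blue handles, 131 mm long along their own y, 51 mm wide, 11 mm high, lying near the front edge of the bench at the right, pointing roughly along the robot's forward direction. Origin: centre, underside. Leave them alone.
There are look-alikes about, which are no part of the job. Leave any brown look-alike of the board_stack alone.

How it is judged:
By the outcome, as a careful person would: the job done as asked, in the order asked, and still so for the second after the job is handed in, with the robot touching nothing.
It also fails if it takes over 125 s, if anything falls off the work surface, if the arm or the gripper's body presses on something with over 40 N, if the wrist force passes 120 N, or if a joint passes its speed limit or range.

## Working session

There is one attempt and no reset: what is moved stays moved. The work goes in short steps, Python scripts to look and compute and a shell command to move; the robot and the scene stay as the last step left them, time stands still between calls to the robot, and variables do not carry over. Pictures are saved under pics/ and viewed, and the job is handed in when it is done.

```bash
ls; mkdir -p pics; cat > h.py <<'E'
import numpy as np, cv2
from rig import r
def cap(n,f):
    im,d=r.capture(n); cv2.imwrite('pics/'+f+'.png',im[:,:,::-1]); np.save('pics/'+f+'_d.npy',d); return im,d
def cam(n):
    m=r.camera_model(n); K=np.array(m['camera_matrix']); R=cv2.Rodrigues(np.array(m['rvec'],float))[0]; t=np.array(m['tvec'],float).ravel(); return K,R,t
def ray(n,uv,z):
    K,R,t=cam(n); uv=np.atleast_2d(uv).astype(float); d=np.c_[uv,np.ones(len(uv))]@np.linalg.inv(K).T@R; c=-R.T@t
    return c+d*((z-c[2])/d[:,2])[:,None]
def cloud(n,d):
    K,R,t=cam(n); v,u=np.mgrid[:480,:640]; p=np.stack([(u-K[0,2])/K[0,0]*d,(v-K[1,2])/K[1,1]*d,d],-1)
    return (p-t)@R
def proj(n,P):
    K,R,t=cam(n); q=(np.atleast_2d(P)@R.T+t)@K.T; return q[:,:2]/q[:,2:]
E
python3 - <<'E'
from h import *
for n in('scene','top'):
    cap(n,n+'0'); K,R,t=cam(n); print(n,K.round(1).tolist(),(-R.T@t).round(3),R.round(2).tolist())
print(r.get_obs())
E
```

```text
pics
scene [[459.1, 0.0, 320.8], [0.0, 459.1, 231.4], [0.0, 0.0, 1.0]] [-0.408 -0.55   0.576] [[0.59, -0.81, 0.03], [-0.33, -0.27, -0.9], [0.73, 0.52, -0.43]]
top [[591.7, 0.0, 315.0], [0.0, 591.7, 243.8], [0.0, 0.0, 1.0]] [0.374 0.112 1.744] [[-0.01, -1.0, -0.0], [-1.0, 0.01, -0.09], [0.09, 0.0, -1.0]]
{'clock': 0.1, 'qpos': array([ 1.0982492 ,  0.57645283,  0.02487101,  1.43780608, -0.01500529,
        1.12899784, -0.05649591]), 'qvel': array([ 0.00098352, -0.00152229,  0.00042787, -0.0037228 ,  0.00111489,
        0.00046441,  0.00013766]), 'joint_torque': array([ 6.00153784e-03, -7.67294741e+01,  2.25808963e+00, -2.86602598e+01,
        1.59421249e-02,  8.71469791e-03,  5.29621514e-05]), 'tool_pos': array([ 0.25567653, -0.6242399 ,  0.20813255]), 'ee_rot': array([-3.08102254e+00, -6.06550618e-01,  5.76691134e-04]), 'wrist_force': array([ 0.10827867, -0.03307627,  0.06904695]), 'ft_torque': array([ 0.05408513, -0.01035957,  0.01407732]), 'grip_width': 0.08557758975848655}
```

View pics/top0.png

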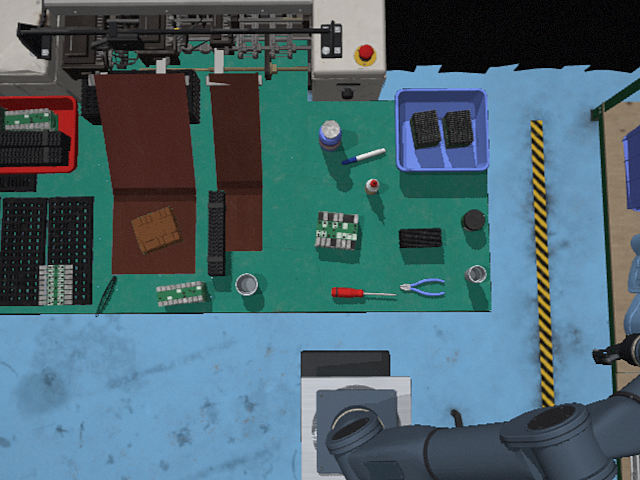

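View pics/scene0.png

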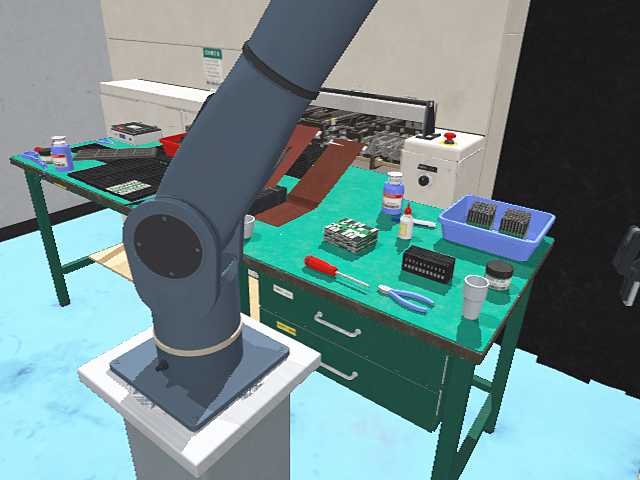

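The top view shows: stack at (337,231), pack (420,239), jar (473,220), flux bottle (372,186), wide cup (247,285), tall cup (476,274), screwdriver (360,293) and cutters (423,288). I'll measure these next.

```bash
python3 - <<'E'
from h import *
im=cv2.imread('pics/top0.png'); d=np.load('pics/top0_d.npy'); P=cloud('top',d)
ok=d>0
print('bench z', np.median(P[280:300,280:320,2][ok[280:300,280:320]]))
boxes=dict(stack=(300,205,375,258),pack=(392,220,450,256),jar=(455,200,492,238),flux=(358,172,388,202),wide=(228,266,266,304),tall=(460,258,492,290),driver=(322,283,400,305),cut=(395,272,450,302),bluebottle=(312,115,350,155))
for k,(a,b,c,e) in boxes.items():
    q=P[b:e,a:c].reshape(-1,3); o=ok[b:e,a:c].ravel(); q=q[o]; s=q[q[:,2]>0.012 if k not in('cut','driver') else q[:,2]>.005]
    zt=np.percentile(s[:,2],97); top=s[s[:,2]>zt-0.012]
    rect=cv2.minAreaRect((top[:,:2]*1000).astype(np.float32))
    print(k,len(s),'zt %.3f'%zt,'top range',top[:,:2].min(0).round(3),top[:,:2].max(0).round(3),'rect',np.round(rect[0],1),np.round(rect[1],1),round(rect[2],1))
cv2.imwrite('pics/crop.png',cv2.resize(im[170:310,225:500],None,fx=2.9,fy=2.9,interpolation=cv2.INTER_CUBIC))
E
```

```text
bench z 0.00039553998939244686
stack 1436 zt 0.050 top range [ 0.522 -0.011] [0.63  0.112] rect [576.   50.6] [116.5 102.8] 84.4
pack 793 zt 0.057 top range [ 0.526 -0.25 ] [ 0.578 -0.132] rect [ 552.6 -190.9] [ 52.3 117.1] 1.4
jar 416 zt 0.061 top range [ 0.573 -0.376] [ 0.632 -0.316] rect [ 602.8 -345.3] [58.8 59. ] 40.2
flux 176 zt 0.097 top range [ 0.693 -0.062] [ 0.711 -0.045] rect [702.  -53.6] [16.5 17.9] 86.4
wide 223 zt 0.057 top range [0.391 0.281] [0.451 0.342] rect [420.9 311. ] [59.9 61.1] 0.2
tall 261 zt 0.089 top range [ 0.42  -0.365] [ 0.469 -0.314] rect [ 443.7 -339.6] [47.7 48.7] 45.0
driver 570 zt 0.032 top range [ 0.384 -0.117] [0.41  0.066] rect [396.5 -25.3] [182.7  26.1] 89.6
cut 439 zt 0.018 top range [ 0.368 -0.276] [ 0.453 -0.117] rect [ 410.6 -196.4] [159.5  84.7] 89.7
bluebottle 574 zt 0.132 top range [0.824 0.045] [0.877 0.093] rect [850.5  68.9] [49.6 50.9] 55.5
```

View pics/crop.png

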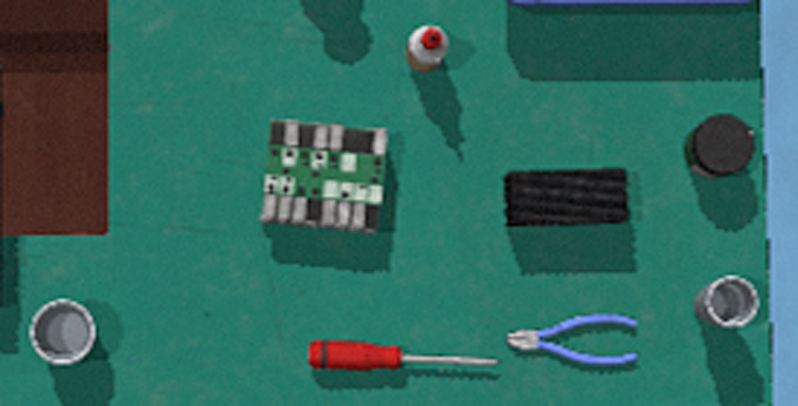

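```bash
python3 -m inch '[{"x":4,"y":3,"rz":0.14},{"x":8,"y":6,"rz":0.28},{"x":12,"y":9,"rz":0.42},{"x":16,"y":12,"rz":0.56},{"x":20,"y":15,"rz":0.70},{"x":24,"y":19,"rz":0.84},{"x":28,"y":23,"rz":0.98},{"x":31,"y":25.5,"rz":1.1}]'
cat >> h.py <<'E'
def st():
    o=r.get_obs(); R=cv2.Rodrigues(np.array(o['ee_rot']))[0]
    print('t %.1f'%o['clock'],'tcp',np.round(o['tool_pos']*1000,1),'jaw %.1f'%np.degrees(np.arctan2(R[1,1],R[0,1])),'zaxis',R[:,2].round(3),'F',np.round(o['wrist_force'],1),'w %.1f'%(o['grip_width']*1000),'q7 %.2f'%o['qpos'][6])
E
python3 -c "
from h import *
st()
# ray-cast checks at known heights, top view
im=cv2.imread('pics/top0.png');d=np.load('pics/top0_d.npy');P=cloud('top',d)
for k,(a,b,c,e),H in (('jar',(455,200,492,238),.053),('wide',(228,266,266,304),.05),('tall',(460,258,492,290),.085),('stack',(300,205,375,258),.043),('pack',(392,220,450,256),.05)):
    m=np.zeros((480,640),np.uint8); m[b:e,a:c]=((P[b:e,a:c,2]>H-.012)&(d[b:e,a:c]>0)).astype(np.uint8)
    cs=cv2.findContours(m,cv2.RETR_EXTERNAL,cv2.CHAIN_APPROX_NONE)[0]; cc=max(cs,key=cv2.contourArea)[:,0]
    q=ray('top',cc,H); print(k,'enc',[np.round(v,1) for v in cv2.minEnclosingCircle((q[:,:2]*1000).astype(np.float32))],'rect',[np.round(v,1) for v in cv2.minAreaRect((q[:,:2]*1000).astype(np.float32))], 'medz',np.median(P[m>0][:,2]).round(4))
"
```

```text
t 0.1 tcp [ 255.7 -624.2  208.1] jaw -67.7 zaxis [-0.001  0.001 -1.   ] F [ 0.1 -0.   0.1] w 85.6 q7 -0.06
jar enc [array([ 601.2, -344.8]), np.float64(31.7)] rect [array([ 602.7, -345.2]), array([60.9, 58.1]), np.float64(89.7)] medz 0.0532
wide enc [array([420.3, 310. ]), np.float64(31.6)] rect [array([421. , 310.9]), array([60. , 60.1]), np.float64(0.2)] medz 0.051
tall enc [array([ 445. , -338.8]), np.float64(25.8)] rect [array([ 445.1, -339.6]), array([48.9, 48.1]), np.float64(43.9)] medz 0.0849
stack enc [array([575.8,  51.9]), np.float64(77.0)] rect [array([575.9,  50.8]), array([116.9, 103.9]), np.float64(83.3)] medz 0.0422
pack enc [array([ 554.6, -190.6]), np.float64(63.4)] rect [array([ 551.8, -190.5]), array([120.4,  52.1]), np.float64(89.7)] medz 0.0494invalid input at $[0]: expected keys rx, ry, rz, x, y, z, claw
```

```bash
python3 -m inch '[{"x":4,"y":3,"z":0,"rx":0,"ry":0,"rz":0.14,"claw":1},{"x":8,"y":6,"z":0,"rx":0,"ry":0,"rz":0.28,"claw":1},{"x":12,"y":9,"z":0,"rx":0,"ry":0,"rz":0.42,"claw":1},{"x":16,"y":12,"z":0,"rx":0,"ry":0,"rz":0.56,"claw":1},{"x":20,"y":15,"z":0,"rx":0,"ry":0,"rz":0.70,"claw":1},{"x":24,"y":19,"z":0,"rx":0,"ry":0,"rz":0.84,"claw":1},{"x":28,"y":23,"z":0,"rx":0,"ry":0,"rz":0.98,"claw":1},{"x":31,"y":25.5,"z":0,"rx":0,"ry":0,"rz":1.1,"claw":1}]'; python3 -c "
from h import *
st()"
```

```text
clock: 0.9
tool_pos: [0.5651, -0.3693, 0.2087]
ee_rot: [-2.304, -2.134, 0.0]
wrist_force: [0.1, -0.2, 0.0]
grip_width: 0.0849
t 0.9 tcp [ 565.1 -369.3  208.7] jaw -4.4 zaxis [-0.001  0.    -1.   ] F [ 0.1 -0.2  0. ] w 84.9 q7 0.29
```

```bash
python3 -m inch '[{"x":3.7,"y":2.4,"z":0,"rx":0,"ry":0,"rz":0.08,"claw":1},{"x":3.7,"y":2.4,"z":-4,"rx":0,"ry":0,"rz":0.08,"claw":1},{"x":3.7,"y":2.4,"z":-8,"rx":0,"ry":0,"rz":0.08,"claw":1},{"x":3.7,"y":2.4,"z":-10,"rx":0,"ry":0,"rz":0.08,"claw":1},{"x":3.7,"y":2.4,"z":-12,"rx":0,"ry":0,"rz":0.08,"claw":1},{"x":3.7,"y":2.4,"z":-14,"rx":0,"ry":0,"rz":0.08,"claw":1},{"x":3.7,"y":2.4,"z":-15,"rx":0,"ry":0,"rz":0.08,"claw":1},{"x":3.7,"y":2.4,"z":-15,"rx":0,"ry":0,"rz":0.08,"claw":1}]'; python3 -c "
from h import *
st()
im,d=cap('scene','s1'); cv2.imwrite('pics/s1c.png',cv2.resize(im[150:350,400:600,::-1],None,fx=3,fy=3))"
```

```text
clock: 1.7
tool_pos: [0.6002, -0.3465, 0.0571]
ee_rot: [-2.221, -2.217, 0.002]
wrist_force: [0.2, 0.6, -0.4]
grip_width: 0.0856
t 1.7 tcp [ 600.2 -346.5   57.1] jaw -0.1 zaxis [-0.003  0.001 -1.   ] F [ 0.2  0.6 -0.4] w 85.6 q7 0.25
```

View pics/s1c.png

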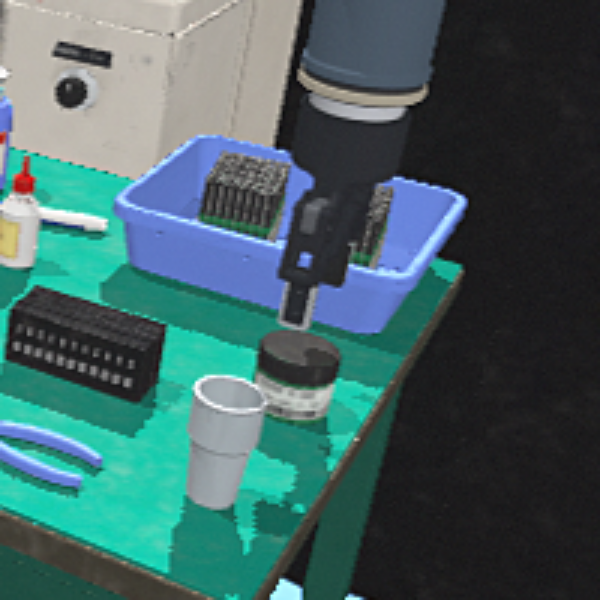

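```bash
python3 -m inch '[{"x":0,"y":0,"z":-1.2,"rx":0,"ry":0,"rz":0,"claw":1},{"x":0,"y":0,"z":-2.4,"rx":0,"ry":0,"rz":0,"claw":1},{"x":0,"y":0,"z":-3.2,"rx":0,"ry":0,"rz":0,"claw":1},{"x":0,"y":0,"z":-3.8,"rx":0,"ry":0,"rz":0,"claw":1},{"x":0,"y":0,"z":-3.8,"rx":0,"ry":0,"rz":0,"claw":1},{"x":0,"y":0,"z":-3.8,"rx":0,"ry":0,"rz":0,"claw":1},{"x":0,"y":0,"z":-3.8,"rx":0,"ry":0,"rz":0,"claw":1}]'; python3 -c "
from h import *
st()
im,d=cap('scene','s2'); cv2.imwrite('pics/s2c.png',cv2.resize(im[150:350,400:600,::-1],None,fx=3,fy=3))"
```

```text
clock: 2.45
tool_pos: [0.6016, -0.3472, 0.0214]
ee_rot: [2.223, 2.219, 0.0]
wrist_force: [0.7, -0.4, 0.5]
grip_width: 0.0851
t 2.5 tcp [ 601.6 -347.2   21.4] jaw -0.1 zaxis [ 0.001 -0.    -1.   ] F [ 0.7 -0.4  0.5] w 85.1 q7 0.24
```

View pics/s2c.png

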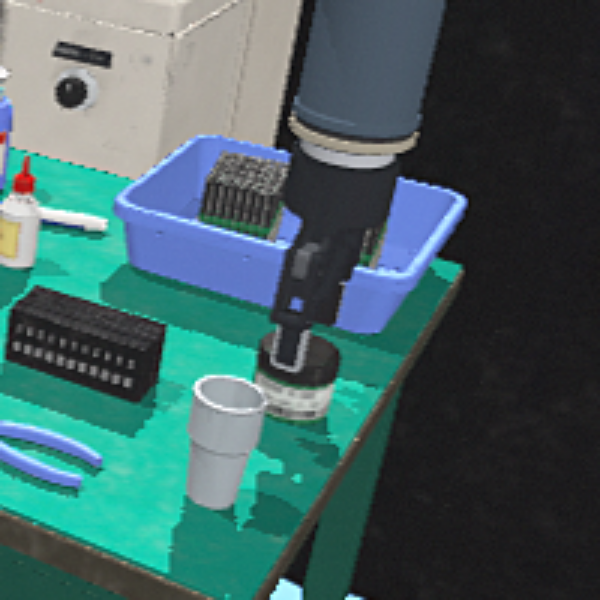

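```bash
python3 -c "
from h import *
for z in (.0,.01,.02,.03,.04): print(z,proj('scene',[[.556,-.347,z],[.645,-.347,z]]).round(1).tolist())"
```

```text
0.0 [[489.9, 293.1], [501.5, 277.4]]
0.01 [[490.7, 289.4], [502.3, 273.9]]
0.02 [[491.5, 285.7], [503.1, 270.4]]
0.03 [[492.3, 282.0], [503.9, 266.8]]
0.04 [[493.1, 278.2], [504.7, 263.2]]
```

```bash
python3 -c "
from h import *
print(proj('scene',[[.6025,-.345,.053],[.6025,-.345,.0],[.5725,-.345,0]]).round(1).tolist())
d=np.load('pics/s2_d.npy');P=cloud('scene',d)
for v in (266,270,272,274,276,278,282,286,290): print(v,[P[v,u].round(3).tolist() for u in (490,496,500,505)])
im=cv2.imread('pics/s2.png'); cv2.imwrite('pics/s2d.png',cv2.resize(im[240:300,460:540],None,fx=10,fy=10,interpolation=cv2.INTER_NEAREST))"
```

```text
[[499.5, 265.1], [495.3, 284.4], [491.3, 289.7]]
266 [[0.583, -0.329, 0.053], [0.547, -0.349, 0.077], [0.552, -0.357, 0.077], [0.607, -0.356, 0.052]]
270 [[0.553, -0.337, 0.059], [0.544, -0.352, 0.069], [0.554, -0.358, 0.067], [0.587, -0.362, 0.053]]
272 [[0.573, -0.334, 0.044], [0.549, -0.352, 0.062], [0.58, -0.354, 0.048], [0.578, -0.365, 0.053]]
274 [[0.573, -0.335, 0.039], [0.571, -0.348, 0.045], [0.575, -0.356, 0.046], [0.58, -0.365, 0.047]]
276 [[0.572, -0.336, 0.034], [0.573, -0.348, 0.038], [0.574, -0.357, 0.041], [-0.408, -0.55, 0.576]]
278 [[0.573, -0.337, 0.029], [0.569, -0.35, 0.036], [0.576, -0.357, 0.035], [0.58, -0.367, 0.037]]
282 [[0.572, -0.339, 0.019], [0.573, -0.351, 0.024], [0.579, -0.359, 0.023], [0.585, -0.368, 0.024]]
286 [[0.574, -0.34, 0.008], [0.571, -0.354, 0.014], [0.58, -0.361, 0.013], [0.585, -0.37, 0.014]]
290 [[0.568, -0.343, 0.001], [0.574, -0.355, 0.003], [0.576, -0.363, 0.005], [0.589, -0.372, 0.002]]
```

View pics/s2d.png

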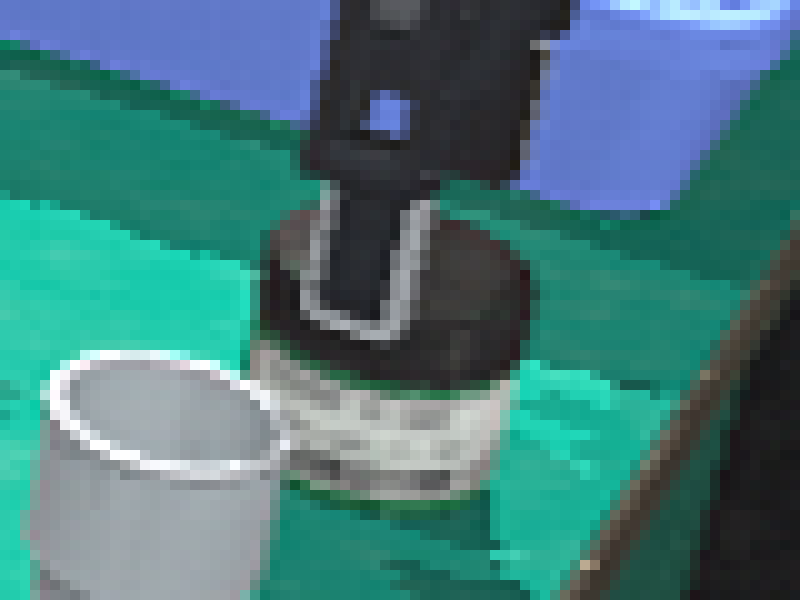

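```bash
python3 -c "
from h import *
d=np.load('pics/s2_d.npy');P=cloud('scene',d)
for v in range(180,274,4): print(v,[P[v,u].round(3).tolist() for u in (494,498,503,508)])
P1=cloud('scene',np.load('pics/s1_d.npy'))
print([ (v,P1[v,498].round(3).tolist()) for v in range(240,266,2)])
print(r.get_obs()['qpos'].round(3))"
```

```text
180 [[1.338, -0.11, 0.015], [1.337, -0.124, 0.018], [0.569, -0.322, 0.266], [0.562, -0.333, 0.271]]
184 [[1.34, -0.112, -0.001], [0.58, -0.31, 0.252], [0.569, -0.323, 0.258], [0.562, -0.335, 0.262]]
188 [[1.341, -0.115, -0.017], [0.582, -0.312, 0.242], [0.562, -0.326, 0.251], [0.561, -0.337, 0.254]]
192 [[1.339, -0.118, -0.032], [0.573, -0.316, 0.237], [0.566, -0.327, 0.241], [0.557, -0.339, 0.247]]
196 [[1.34, -0.121, -0.048], [1.338, -0.136, -0.044], [0.564, -0.329, 0.234], [0.559, -0.34, 0.238]]
200 [[0.986, -0.21, 0.066], [0.578, -0.318, 0.217], [0.575, -0.329, 0.221], [0.571, -0.34, 0.225]]
204 [[0.918, -0.229, 0.078], [0.574, -0.32, 0.21], [0.568, -0.332, 0.215], [0.567, -0.342, 0.218]]
208 [[0.878, -0.241, 0.082], [0.574, -0.322, 0.201], [0.565, -0.334, 0.207], [0.561, -0.345, 0.211]]
212 [[0.589, -0.312, 0.183], [0.57, -0.325, 0.193], [0.564, -0.336, 0.198], [0.566, -0.346, 0.2]]
216 [[0.581, -0.315, 0.177], [0.57, -0.326, 0.184], [0.563, -0.338, 0.19], [0.565, -0.348, 0.192]]
220 [[0.97, -0.226, 0.008], [0.57, -0.328, 0.175], [0.561, -0.34, 0.182], [0.567, -0.349, 0.182]]
22
[... 1053 characters left out ...]
], [0.616, -0.349, 0.051], [0.62, -0.359, 0.053]]
268 [[0.546, -0.346, 0.071], [0.549, -0.354, 0.073], [0.595, -0.355, 0.052], [0.605, -0.364, 0.051]]
272 [[0.552, -0.347, 0.058], [0.55, -0.356, 0.063], [0.578, -0.361, 0.052], [0.586, -0.37, 0.051]]
[(240, [0.528, -0.346, 0.148]), (242, [0.524, -0.348, 0.145]), (244, [0.527, -0.348, 0.14]), (246, [0.543, -0.345, 0.128]), (248, [0.545, -0.346, 0.122]), (250, [0.546, -0.347, 0.117]), (252, [0.545, -0.348, 0.113]), (254, [0.545, -0.348, 0.108]), (256, [0.544, -0.35, 0.104]), (258, [0.55, -0.349, 0.096]), (260, [0.626, -0.334, 0.053]), (262, [0.616, -0.337, 0.052]), (264, [0.609, -0.34, 0.051])]
[ 0.606  0.795 -0.266  1.562  0.26   0.819  0.236]
```

```bash
python3 -m inch '[{"x":0,"y":0,"z":0,"rx":0,"ry":0,"rz":0,"claw":0.6},{"x":0,"y":0,"z":0,"rx":0,"ry":0,"rz":0,"claw":0.6},{"x":0,"y":0,"z":0,"rx":0,"ry":0,"rz":0,"claw":0.6},{"x":0,"y":0,"z":0,"rx":0,"ry":0,"rz":0,"claw":0.6}]'; python3 -c "
from h import *
st()
im,d=cap('scene','s3'); cv2.imwrite('pics/s3c.png',cv2.resize(im[220:300,460:540,::-1],None,fx=7,fy=7))"
```

```text
clock: 2.9
tool_pos: [0.6013, -0.3471, 0.021]
ee_rot: [2.224, 2.219, -0.0]
wrist_force: [-0.2, -0.5, -0.8]
grip_width: 0.0507
t 2.9 tcp [ 601.3 -347.1   21. ] jaw -0.1 zaxis [ 0. -0. -1.] F [-0.2 -0.5 -0.8] w 50.7 q7 0.24
```

View pics/s3c.png

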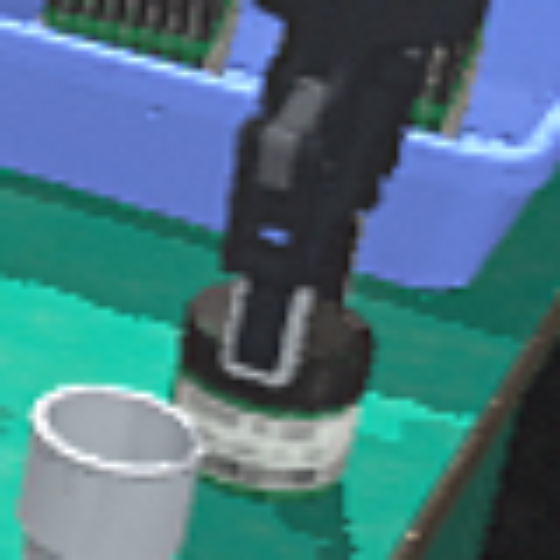

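The fingers closed to 51 mm without meeting the jar. The depth image agrees: the tips stand about 39 mm higher than the reported TCP implies. I'll open and check the tip height from the image as I go down.

```bash
python3 -m inch '[{"x":0,"y":0,"z":0,"rx":0,"ry":0,"rz":0,"claw":1},{"x":0,"y":0,"z":0,"rx":0,"ry":0,"rz":0,"claw":1},{"x":0,"y":0,"z":0,"rx":0,"ry":0,"rz":0,"claw":1},{"x":0,"y":0,"z":-1,"rx":0,"ry":0,"rz":0,"claw":1},{"x":0,"y":0,"z":-2,"rx":0,"ry":0,"rz":0,"claw":1},{"x":0,"y":0,"z":-3,"rx":0,"ry":0,"rz":0,"claw":1},{"x":0,"y":0,"z":-3,"rx":0,"ry":0,"rz":0,"claw":1},{"x":0,"y":0,"z":-3,"rx":0,"ry":0,"rz":0,"claw":1}]'; python3 -c "
from h import *
P=cloud('scene',np.load('pics/s3_d.npy'))
print('w50',[(v,P[v,496].round(3).tolist()) for v in range(262,282,2)])
st()
im,d=cap('scene','s4'); cv2.imwrite('pics/s4c.png',cv2.resize(im[220:300,460:540,::-1],None,fx=7,fy=7))
P=cloud('scene',d)
for u in (492,494,496): print(u,[(v,P[v,u].round(3).tolist()) for v in range(272,292,2)])"
```

```text
clock: 3.75
tool_pos: [0.601, -0.3468, -0.0098]
ee_rot: [-2.223, -2.219, 0.0]
wrist_force: [0.8, 0.5, 0.5]
grip_width: 0.0856
w50 [(262, [0.561, -0.345, 0.079]), (264, [0.563, -0.345, 0.074]), (266, [0.566, -0.345, 0.067]), (268, [0.561, -0.347, 0.065]), (270, [0.566, -0.347, 0.057]), (272, [0.566, -0.348, 0.052]), (274, [0.572, -0.348, 0.044]), (276, [0.571, -0.349, 0.039]), (278, [0.572, -0.35, 0.034]), (280, [0.572, -0.351, 0.029])]
t 3.8 tcp [ 601.  -346.8   -9.8] jaw -0.1 zaxis [-0.001  0.001 -1.   ] F [0.8 0.5 0.5] w 85.6 q7 0.22
492 [(272, [0.542, -0.345, 0.062]), (274, [0.547, -0.345, 0.054]), (276, [0.545, -0.346, 0.051]), (278, [0.545, -0.347, 0.046]), (280, [0.551, -0.347, 0.038]), (282, [0.544, -0.349, 0.036]), (284, [0.553, -0.348, 0.027]), (286, [0.573, -0.345, 0.01]), (288, [0.574, -0.345, 0.004]), (290, [0.573, -0.347, -0.0])]
494 [(272, [0.544, -0.349, 0.063]), (274, [0.546, -0.349, 0.057]), (276, [0.549, -0.349, 0.05]), (278, [0.543, -0.351, 0.048]), (280, [0.543, -0.353, 0.044]), (282, [0.541, -0.354, 0.04]), (284, [0.545, -0.354, 0.033]), (286, [0.574, -0.349, 0.011]), (288, [0.574, -0.35, 0.006]), (290, [0.574, -0.351, 0.001])]
496 [(272, [0.53, -0.356, 0.072]), (274, [0.544, -0.354, 0.059]), (276, [0.548, -0.354, 0.052]), (278, [0.552, -0.354, 0.045]), (280, [0.551, -0.355, 0.041]), (282, [0.553, -0.355, 0.034]), (284, [0.552, -0.357, 0.03]), (286, [0.574, -0.353, 0.013]), (288, [0.573, -0.354, 0.008]), (290, [0.577, -0.355, 0.001])]
```

View pics/s4c.png

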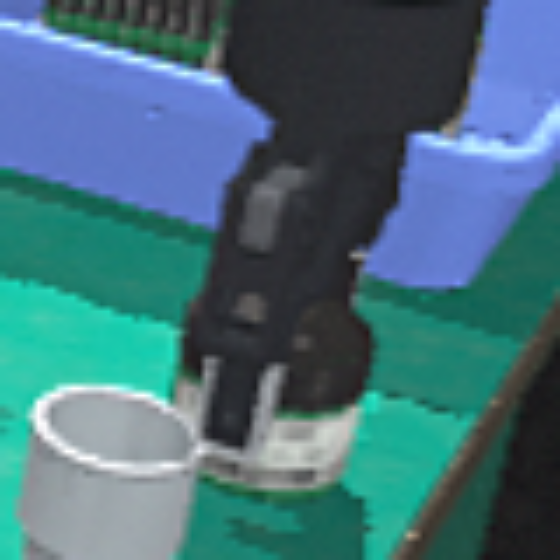

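```bash
python3 -m inch '[{"x":0.1,"y":0.1,"z":-0.5,"rx":0,"ry":0,"rz":0,"claw":1},{"x":0.1,"y":0.1,"z":-0.9,"rx":0,"ry":0,"rz":0,"claw":1},{"x":0.1,"y":0.1,"z":-0.9,"rx":0,"ry":0,"rz":0,"claw":0.8},{"x":0.1,"y":0.1,"z":-0.9,"rx":0,"ry":0,"rz":0,"claw":0.6},{"x":0.1,"y":0.1,"z":-0.9,"rx":0,"ry":0,"rz":0,"claw":0.6},{"x":0.1,"y":0.1,"z":-0.9,"rx":0,"ry":0,"rz":0,"claw":0.6},{"x":0.1,"y":0.1,"z":-0.9,"rx":0,"ry":0,"rz":0,"claw":0.6}]'; python3 -c "
from h import *
st()"
```

```text
clock: 4.5
tool_pos: [0.6024, -0.3462, -0.0177]
ee_rot: [2.223, 2.219, 0.0]
wrist_force: [-1.2, -0.2, 3.9]
grip_width: 0.0569
t 4.5 tcp [ 602.4 -346.2  -17.7] jaw -0.1 zaxis [ 0. -0. -1.] F [-1.2 -0.2  3.9] w 56.9 q7 0.22
```

```bash
python3 -m inch '[{"x":0,"y":0,"z":0,"rx":0,"ry":0,"rz":0,"claw":0.4},{"x":0,"y":0,"z":0,"rx":0,"ry":0,"rz":0,"claw":0.4},{"x":0,"y":0,"z":0.5,"rx":0,"ry":0,"rz":0,"claw":0.4},{"x":0,"y":0,"z":1.5,"rx":0,"ry":0,"rz":0,"claw":0.4},{"x":0,"y":0,"z":3,"rx":0,"ry":0,"rz":0,"claw":0.4},{"x":0,"y":0,"z":3,"rx":0,"ry":0,"rz":0,"claw":0.4},{"x":0,"y":0,"z":3,"rx":0,"ry":0,"rz":0,"claw":0.4}]'; python3 -c "
from h import *
st()
im,d=cap('scene','s5'); cv2.imwrite('pics/s5c.png',cv2.resize(im[220:300,460:540,::-1],None,fx=7,fy=7))"
```

```text
clock: 5.2
tool_pos: [0.6027, -0.3463, 0.0127]
ee_rot: [2.223, 2.218, 0.001]
wrist_force: [0.1, -1.1, -1.7]
grip_width: 0.057
t 5.2 tcp [ 602.7 -346.3   12.7] jaw -0.1 zaxis [ 0.001 -0.001 -1.   ] F [ 0.1 -1.1 -1.7] w 57.0 q7 0.23
```

View pics/s5c.png

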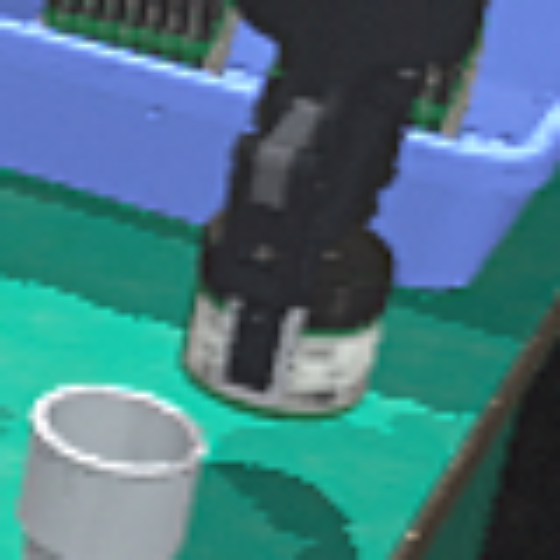

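```bash
python3 -m inch '[{"x":0,"y":0,"z":3,"rx":0,"ry":0,"rz":0,"claw":0.4},{"x":0,"y":0.5,"z":6,"rx":0,"ry":0,"rz":0,"claw":0.4},{"x":0,"y":2,"z":9,"rx":0,"ry":0,"rz":0,"claw":0.4},{"x":0,"y":5,"z":10,"rx":0,"ry":0,"rz":0,"claw":0.4},{"x":0,"y":9,"z":10,"rx":0,"ry":0,"rz":0,"claw":0.4},{"x":-0.5,"y":13,"z":10,"rx":0,"ry":0,"rz":0,"claw":0.4},{"x":-0.5,"y":17,"z":10,"rx":0,"ry":0,"rz":0,"claw":0.4},{"x":-0.5,"y":20,"z":10,"rx":0,"ry":0,"rz":0,"claw":0.4}]'
python3 -m inch '[{"x":0,"y":4,"z":0,"rx":0,"ry":0,"rz":0,"claw":0.4},{"x":0,"y":8,"z":0,"rx":0,"ry":0,"rz":0,"claw":0.4},{"x":0,"y":12,"z":0,"rx":0,"ry":0,"rz":0,"claw":0.4},{"x":-0.5,"y":16,"z":0,"rx":0,"ry":0,"rz":0,"claw":0.4},{"x":-0.5,"y":20,"z":0,"rx":0,"ry":0,"rz":0,"claw":0.4},{"x":-0.5,"y":24,"z":0,"rx":0,"ry":0,"rz":0,"claw":0.4},{"x":-1,"y":28,"z":0,"rx":0,"ry":0,"rz":0,"claw":0.4},{"x":-1,"y":30,"z":0,"rx":0,"ry":0,"rz":0,"claw":0.4}]'; python3 -c "
from h import *
st()"
```

```text
clock: 6.05
tool_pos: [0.5967, -0.1429, 0.1116]
ee_rot: [-2.221, -2.221, -0.001]
wrist_force: [0.4, -0.2, -2.6]
grip_width: 0.0566
clock: 6.85
tool_pos: [0.5857, 0.1589, 0.1116]
ee_rot: [-2.217, -2.223, -0.001]
wrist_force: [0.2, 0.0, -2.6]
grip_width: 0.0566
t 6.8 tcp [585.7 158.9 111.6] jaw 0.1 zaxis [-0.001  0.002 -1.   ] F [ 0.2  0.  -2.6] w 56.6 q7 -0.53
```

```bash
python3 -m inch '[{"x":0.2,"y":0.9,"z":-3,"rx":0,"ry":0,"rz":0,"claw":0.4},{"x":0.2,"y":0.9,"z":-6,"rx":0,"ry":0,"rz":0,"claw":0.4},{"x":0.2,"y":0.9,"z":-8,"rx":0,"ry":0,"rz":0,"claw":0.4},{"x":0.2,"y":0.9,"z":-10,"rx":0,"ry":0,"rz":0,"claw":0.4},{"x":0.2,"y":0.9,"z":-10,"rx":0,"ry":0,"rz":0,"claw":0.4},{"x":0.2,"y":0.9,"z":-10,"rx":0,"ry":0,"rz":0,"claw":0.4},{"x":0.2,"y":0.9,"z":-10,"rx":0,"ry":0,"rz":0,"claw":0.4}]'; python3 -c "
from h import *
st()
im,d=cap('top','t1'); cv2.imwrite('pics/t1c.png',cv2.resize(im[150:310,225:500,::-1],None,fx=2.9,fy=2.9))"
```

```text
clock: 7.55
tool_pos: [0.5899, 0.1632, 0.0129]
ee_rot: [2.223, 2.219, 0.002]
wrist_force: [-0.3, 0.5, -3.5]
grip_width: 0.0568
t 7.5 tcp [589.9 163.2  12.9] jaw -0.1 zaxis [ 0.001  0.001 -1.   ] F [-0.3  0.5 -3.5] w 56.8 q7 -0.59
```

View pics/t1c.png

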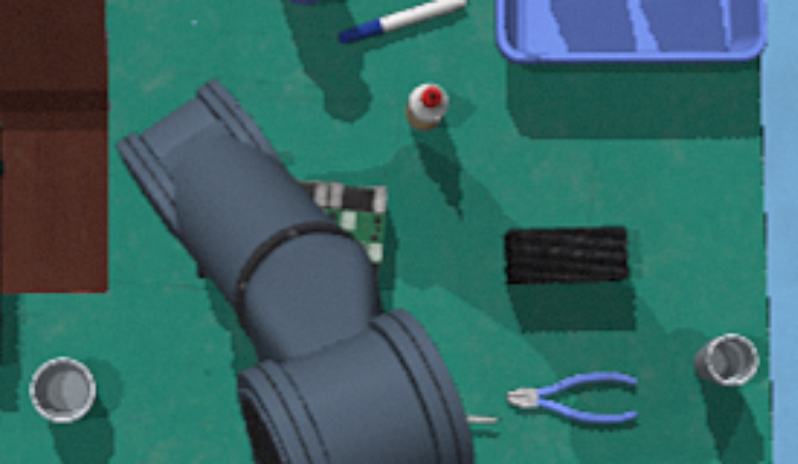

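```bash
python3 -m inch '[{"x":-0.25,"y":0.5,"z":-1,"rx":0,"ry":0,"rz":0,"claw":0.4},{"x":-0.25,"y":0.5,"z":-2,"rx":0,"ry":0,"rz":0,"claw":0.4},{"x":-0.25,"y":0.5,"z":-2.5,"rx":0,"ry":0,"rz":0,"claw":0.4},{"x":-0.25,"y":0.5,"z":-2.9,"rx":0,"ry":0,"rz":0,"claw":0.4},{"x":-0.25,"y":0.5,"z":-2.9,"rx":0,"ry":0,"rz":0,"claw":0.4},{"x":-0.25,"y":0.5,"z":-2.9,"rx":0,"ry":0,"rz":0,"claw":0.4}]'; python3 -c "
from h import *
st()"
```

```text
clock: 8.2
tool_pos: [0.5868, 0.1679, -0.0173]
ee_rot: [-2.224, -2.219, 0.0]
wrist_force: [-0.4, 0.0, -2.3]
grip_width: 0.0568
t 8.2 tcp [586.8 167.9 -17.3] jaw -0.1 zaxis [-0. -0. -1.] F [-0.4  0.  -2.3] w 56.8 q7 -0.61
```

```bash
python3 -m inch '[{"x":0,"y":0,"z":-0.1,"rx":0,"ry":0,"rz":0,"claw":0.4},{"x":0,"y":0,"z":-0.1,"rx":0,"ry":0,"rz":0,"claw":0.4},{"x":0,"y":0,"z":-0.1,"rx":0,"ry":0,"rz":0,"claw":0.4}]'; python3 -c "
from h import *
st()"
```

```text
clock: 8.5
tool_pos: [0.5869, 0.1679, -0.0178]
ee_rot: [2.224, 2.219, 0.0]
wrist_force: [-1.3, -0.7, 4.4]
grip_width: 0.0563
t 8.5 tcp [586.9 167.9 -17.8] jaw -0.1 zaxis [ 0.  0. -1.] F [-1.3 -0.7  4.4] w 56.3 q7 -0.62
```

```bash
python3 -m inch '[{"x":0,"y":0,"z":0,"rx":0,"ry":0,"rz":0,"claw":0.9},{"x":0,"y":0,"z":0,"rx":0,"ry":0,"rz":0,"claw":1},{"x":0,"y":0,"z":0,"rx":0,"ry":0,"rz":0,"claw":1},{"x":0,"y":0,"z":1,"rx":0,"ry":0,"rz":0,"claw":1},{"x":0,"y":0,"z":4,"rx":0,"ry":0,"rz":0,"claw":1},{"x":0,"y":0,"z":8,"rx":0,"ry":0,"rz":0,"claw":1},{"x":0,"y":0,"z":12,"rx":0,"ry":0,"rz":0,"claw":1},{"x":0,"y":0,"z":16,"rx":0,"ry":0,"rz":0,"claw":1}]'
python3 -m inch '[{"x":1,"y":-2,"z":1,"rx":0,"ry":0,"rz":-0.14,"claw":1},{"x":2,"y":-4,"z":1,"rx":0,"ry":0,"rz":-0.28,"claw":1},{"x":3,"y":-7,"z":1,"rx":0,"ry":0,"rz":-0.42,"claw":1},{"x":4,"y":-10,"z":1,"rx":0,"ry":0,"rz":-0.56,"claw":1},{"x":5,"y":-13,"z":1,"rx":0,"ry":0,"rz":-0.7,"claw":1},{"x":6,"y":-16,"z":1,"rx":0,"ry":0,"rz":-0.84,"claw":1},{"x":7,"y":-18,"z":1,"rx":0,"ry":0,"rz":-0.98,"claw":1},{"x":8,"y":-20,"z":1,"rx":0,"ry":0,"rz":-1.12,"claw":1}]'
python3 -m inch '[{"x":1,"y":-0.5,"z":0,"rx":0,"ry":0,"rz":-0.14,"claw":1},{"x":2,"y":-1,"z":0,"rx":0,"ry":0,"rz":-0.28,"claw":1},{"x":3,"y":-1.7,"z":0,"rx":0,"ry":0,"rz":-0.42,"claw":1},{"x":3.5,"y":-2.2,"z":0,"rx":0,"ry":0,"rz":-0.45,"claw":1},{"x":3.5,"y":-2.2,"z":0,"rx":0,"ry":0,"rz":-0.45,"claw":1},{"x":3.5,"y":-2.2,"z":0,"rx":0,"ry":0,"rz":-0.45,"claw":1}]'
python3 -c "
from h import *
st()
im,d=cap('scene','s6'); im,d=cap('top','t2');P=cloud('top',d);q=P[180:270,270:330].reshape(-1,3)
s=q[(q[:,2]>.045)&(q[:,2]<.07)&(q[:,1]>.125)&(q[:,1]<.21)]; print('jar',s[:,:2].min(0),s[:,:2].max(0),len(s))"
```

```text
clock: 9.3
tool_pos: [0.5865, 0.168, 0.1442]
ee_rot: [-2.223, -2.219, -0.001]
wrist_force: [0.9, 0.1, 0.2]
grip_width: 0.0853
clock: 10.1
tool_pos: [0.667, -0.0332, 0.1528]
ee_rot: [-3.065, -0.689, -0.001]
wrist_force: [0.2, 1.0, -0.6]
grip_width: 0.0853
clock: 10.7
tool_pos: [0.7014, -0.0538, 0.152]
ee_rot: [-3.141, -0.003, 0.0]
wrist_force: [-0.6, 0.6, -0.5]
grip_width: 0.0853
t 10.7 tcp [701.4 -53.8 152. ] jaw -89.9 zaxis [-0.  0. -1.] F [-0.6  0.6 -0.5] w 85.3 q7 -1.47
jar [0.55657332 0.13719843] [0.61494207 0.19489967] 336
```

View pics/s6.png

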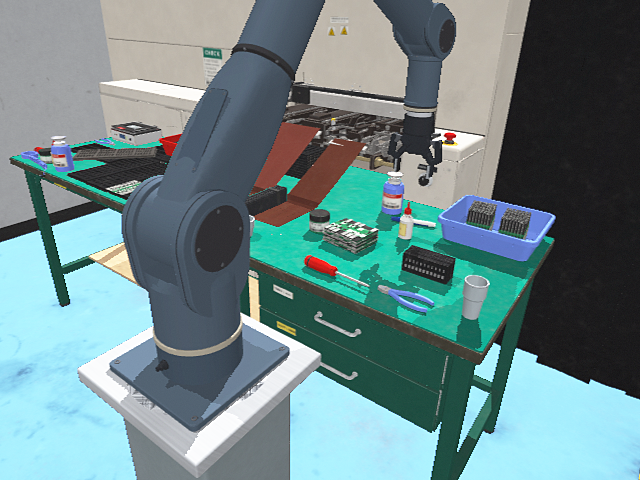

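View pics/t2.png

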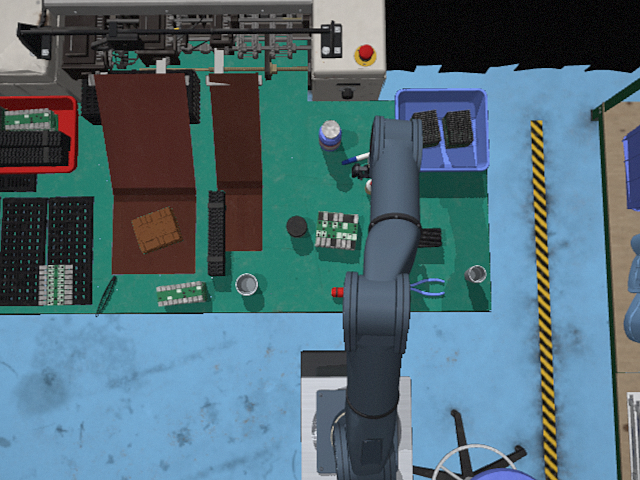

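```bash
python3 -c "
from h import *
im=cv2.imread('pics/s6.png'); cv2.imwrite('pics/s6c.png',cv2.resize(im[120:250,350:480],None,fx=4.5,fy=4.5))
P=cloud('scene',np.load('pics/s6_d.npy')); q=P[130:260,360:470]; m=(q[...,0]>.64)&(q[...,0]<.76)&(q[...,1]>-.13)&(q[...,1]<.03)&(q[...,2]>.12)&(q[...,2]<.3)
s=q[m]; 
for z in np.arange(.12,.26,.01):
    b=s[(s[:,2]>z)&(s[:,2]<z+.01)]; 
    if len(b): print(z.round(3),len(b),b.min(0).round(3),b.max(0).round(3))
m2=(q[...,0]>.67)&(q[...,0]<.73)&(q[...,1]>-.09)&(q[...,1]<-.02)&(q[...,2]>.01)&(q[...,2]<.13); s=q[m2]
for z in np.arange(.01,.12,.01):
    b=s[(s[:,2]>z)&(s[:,2]<z+.01)]; 
    if len(b): print('b',z.round(3),len(b),b.min(0).round(3),b.max(0).round(3))
"
```

```text
0.18 6 [ 0.692 -0.104  0.188] [ 0.705 -0.004  0.189]
0.19 47 [ 0.688 -0.11   0.19 ] [ 0.711 -0.001  0.2  ]
0.2 54 [ 0.688 -0.11   0.2  ] [0.71  0.001 0.21 ]
0.21 51 [ 0.687 -0.112  0.211] [0.711 0.005 0.22 ]
0.22 52 [ 0.685 -0.115  0.22 ] [0.71 0.01 0.23]
0.23 99 [ 0.684 -0.129  0.23 ] [0.712 0.021 0.24 ]
0.24 150 [ 0.68  -0.129  0.24 ] [0.714 0.019 0.25 ]
0.25 182 [ 0.678 -0.128  0.25 ] [0.72 0.02 0.26]
0.26 154 [ 0.68  -0.126  0.26 ] [0.714 0.016 0.27 ]
b 0.01 43 [ 0.683 -0.072  0.01 ] [ 0.708 -0.037  0.019]
b 0.02 41 [ 0.681 -0.072  0.02 ] [ 0.703 -0.039  0.03 ]
b 0.03 45 [ 0.681 -0.072  0.03 ] [ 0.706 -0.035  0.04 ]
b 0.04 41 [ 0.681 -0.073  0.04 ] [ 0.711 -0.035  0.05 ]
b 0.05 53 [ 0.683 -0.073  0.05 ] [ 0.71  -0.039  0.06 ]
b 0.06 40 [ 0.683 -0.068  0.06 ] [ 0.711 -0.042  0.07 ]
b 0.07 25 [ 0.69  -0.064  0.07 ] [ 0.706 -0.047  0.08 ]
b 0.08 23 [ 0.691 -0.063  0.082] [ 0.707 -0.047  0.088]
b 0.09 11 [ 0.697 -0.057  0.09 ] [ 0.707 -0.05   0.099]
b 0.1 6 [ 0.7   -0.056  0.1  ] [ 0.703 -0.052  0.107]
```

View pics/s6c.png

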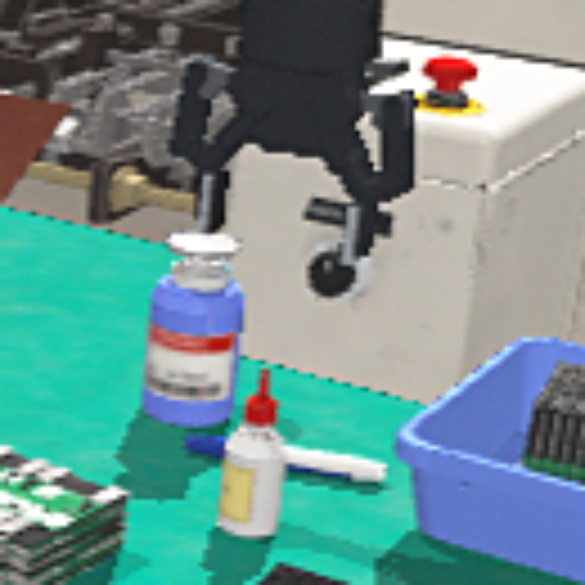

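```bash
python3 -m inch '[{"x":0,"y":0,"z":-4,"rx":0,"ry":0,"rz":0,"claw":1},{"x":0,"y":0,"z":-7,"rx":0,"ry":0,"rz":0,"claw":1},{"x":0,"y":0,"z":-10,"rx":0,"ry":0,"rz":0,"claw":1},{"x":0,"y":0,"z":-12,"rx":0,"ry":0,"rz":0,"claw":1},{"x":0,"y":0,"z":-13,"rx":0,"ry":0,"rz":0,"claw":1},{"x":0,"y":0,"z":-13.6,"rx":0,"ry":0,"rz":0,"claw":1},{"x":0,"y":0,"z":-13.8,"rx":0,"ry":0,"rz":0,"claw":1},{"x":0,"y":0,"z":-13.8,"rx":0,"ry":0,"rz":0,"claw":1}]'
python3 -m inch '[{"x":0,"y":0,"z":-0.3,"rx":0,"ry":0,"rz":0,"claw":1},{"x":0,"y":0,"z":-0.6,"rx":0,"ry":0,"rz":0,"claw":1},{"x":0,"y":0,"z":-0.6,"rx":0,"ry":0,"rz":0,"claw":1}]'; python3 -c "
from h import *
st()
im,d=cap('scene','s7'); cv2.imwrite('pics/s7c.png',cv2.resize(im[150:280,350:480,::-1],None,fx=4.5,fy=4.5))
"
```

```text
clock: 11.6
tool_pos: [0.7022, -0.0541, 0.0147]
ee_rot: [-3.142, 0.002, -0.002]
wrist_force: [0.8, 0.5, 0.3]
grip_width: 0.0851
clock: 11.9
tool_pos: [0.7016, -0.054, 0.0078]
ee_rot: [-3.142, 0.002, 0.0]
wrist_force: [-0.1, -0.3, 0.6]
grip_width: 0.0858
t 11.9 tcp [701.6 -54.    7.8] jaw -90.1 zaxis [-0.  0. -1.] F [-0.1 -0.3  0.6] w 85.8 q7 -1.46
```

View pics/s7c.png

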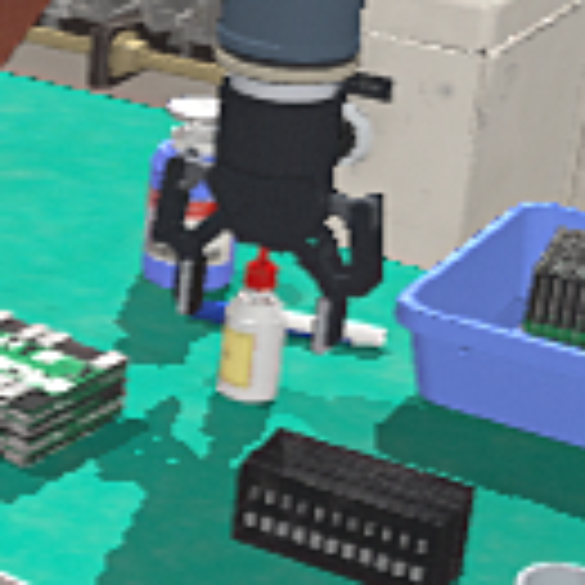

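```bash
python3 -m inch '[{"x":0,"y":0,"z":0,"rx":0,"ry":0,"rz":0,"claw":0.6},{"x":0,"y":0,"z":0,"rx":0,"ry":0,"rz":0,"claw":0.4},{"x":0,"y":0,"z":0,"rx":0,"ry":0,"rz":0,"claw":0.2},{"x":0,"y":0,"z":0,"rx":0,"ry":0,"rz":0,"claw":0.2},{"x":0,"y":0,"z":0,"rx":0,"ry":0,"rz":0,"claw":0.2},{"x":0,"y":0,"z":0,"rx":0,"ry":0,"rz":0,"claw":0.2},{"x":0,"y":0,"z":0,"rx":0,"ry":0,"rz":0,"claw":0.2}]'; python3 -c "
from h import *
st()"
```

```text
clock: 12.65
tool_pos: [0.702, -0.0539, 0.0083]
ee_rot: [-3.141, 0.002, -0.001]
wrist_force: [-0.6, -0.0, 5.4]
grip_width: 0.0363
t 12.7 tcp [702.  -53.9   8.3] jaw -90.1 zaxis [ 0.001  0.    -1.   ] F [-0.6 -0.   5.4] w 36.3 q7 -1.46
```

```bash
python3 -m inch '[{"x":0,"y":0,"z":1,"rx":0,"ry":0,"rz":0,"claw":0.2},{"x":0,"y":0,"z":3,"rx":0,"ry":0,"rz":0,"claw":0.2},{"x":0,"y":0,"z":6,"rx":0,"ry":0,"rz":0,"claw":0.2},{"x":-1,"y":1,"z":9,"rx":0,"ry":0,"rz":0,"claw":0.2},{"x":-3,"y":3,"z":12,"rx":0,"ry":0,"rz":0,"claw":0.2},{"x":-5,"y":6,"z":13,"rx":0,"ry":0,"rz":0,"claw":0.2},{"x":-8,"y":9,"z":13,"rx":0,"ry":0,"rz":0,"claw":0.2},{"x":-11,"y":12,"z":13,"rx":0,"ry":0,"rz":0,"claw":0.2}]'
python3 -m inch '[{"x":-3,"y":3,"z":0,"rx":0,"ry":0,"rz":0,"claw":0.2},{"x":-5.5,"y":6,"z":0,"rx":0,"ry":0,"rz":0,"claw":0.2},{"x":-7.5,"y":9,"z":0,"rx":0,"ry":0,"rz":0,"claw":0.2},{"x":-8.4,"y":10.9,"z":0,"rx":0,"ry":0,"rz":0,"claw":0.2},{"x":-8.4,"y":10.9,"z":-2,"rx":0,"ry":0,"rz":0,"claw":0.2},{"x":-8.4,"y":10.9,"z":-5,"rx":0,"ry":0,"rz":0,"claw":0.2},{"x":-8.4,"y":10.9,"z":-8,"rx":0,"ry":0,"rz":0,"claw":0.2},{"x":-8.4,"y":10.9,"z":-8,"rx":0,"ry":0,"rz":0,"claw":0.2}]'
python3 -c "
from h import *
st()
im,d=cap('scene','s8'); cv2.imwrite('pics/s8c.png',cv2.resize(im[120:280,220:420,::-1],None,fx=4,fy=3.75))
"
```

```text
clock: 13.45
tool_pos: [0.5908, 0.0669, 0.1387]
ee_rot: [-3.141, 0.002, -0.002]
wrist_force: [0.4, 0.6, -0.5]
grip_width: 0.0362
clock: 14.25
tool_pos: [0.5055, 0.1742, 0.0553]
ee_rot: [3.139, -0.001, -0.008]
wrist_force: [-1.3, -0.2, 0.1]
grip_width: 0.0364
t 14.2 tcp [505.5 174.2  55.3] jaw -90.1 zaxis [-0.005 -0.002 -1.   ] F [-1.3 -0.2  0.1] w 36.4 q7 -1.87
```

View pics/s8c.png

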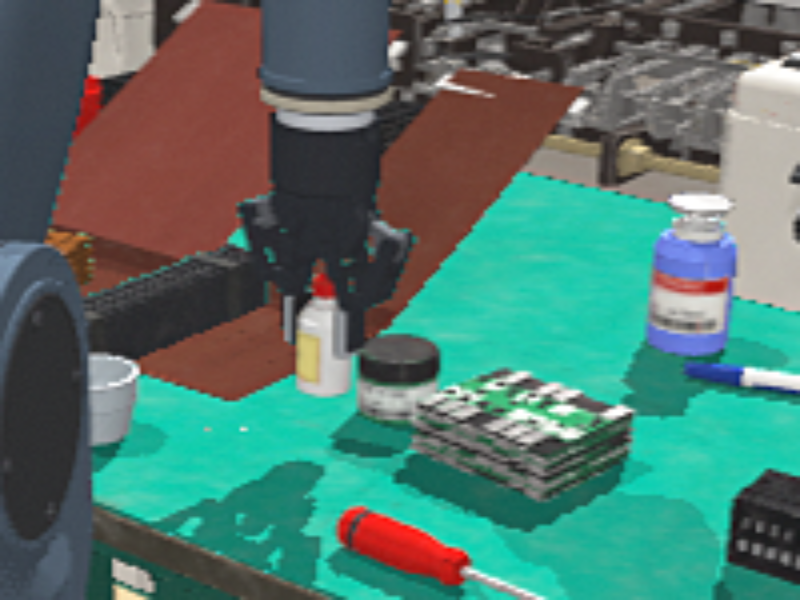

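```bash
python3 -m inch '[{"x":0.1,"y":0,"z":-1,"rx":0,"ry":0,"rz":0,"claw":0.2},{"x":0.1,"y":0,"z":-2.5,"rx":0,"ry":0,"rz":0,"claw":0.2},{"x":0.1,"y":0,"z":-3.5,"rx":0,"ry":0,"rz":0,"claw":0.2},{"x":0.1,"y":0,"z":-4.3,"rx":0,"ry":0,"rz":0,"claw":0.2},{"x":0.1,"y":0,"z":-4.8,"rx":0,"ry":0,"rz":0,"claw":0.2},{"x":0.1,"y":0,"z":-4.8,"rx":0,"ry":0,"rz":0,"claw":0.2},{"x":0.1,"y":0,"z":-4.8,"rx":0,"ry":0,"rz":0,"claw":0.2}]';python3 -c "
from h import *
st()"
```

```text
clock: 15.0
tool_pos: [0.509, 0.175, 0.0101]
ee_rot: [-3.141, 0.002, -0.0]
wrist_force: [-1.0, 0.1, -0.7]
grip_width: 0.0365
t 15.0 tcp [509.  175.   10.1] jaw -90.1 zaxis [ 0.  0. -1.] F [-1.   0.1 -0.7] w 36.5 q7 -1.86
```

```bash
python3 -m inch '[{"x":-0.1,"y":0,"z":-0.1,"rx":0,"ry":0,"rz":0,"claw":0.2},{"x":-0.1,"y":0,"z":-0.2,"rx":0,"ry":0,"rz":0,"claw":0.2},{"x":-0.1,"y":0,"z":-0.2,"rx":0,"ry":0,"rz":0,"claw":0.2},{"x":-0.1,"y":0,"z":-0.2,"rx":0,"ry":0,"rz":0,"claw":0.2}]';python3 -c "
from h import *
st()"
```

```text
clock: 15.4
tool_pos: [0.5079, 0.1751, 0.0082]
ee_rot: [-3.141, 0.002, -0.001]
wrist_force: [-0.8, -0.3, 2.7]
grip_width: 0.0362
t 15.4 tcp [507.9 175.1   8.2] jaw -90.1 zaxis [ 0.  0. -1.] F [-0.8 -0.3  2.7] w 36.2 q7 -1.86
```

```bash
python3 -m inch '[{"x":0,"y":0,"z":0,"rx":0,"ry":0,"rz":0,"claw":0.7},{"x":0,"y":0,"z":0,"rx":0,"ry":0,"rz":0,"claw":1},{"x":0,"y":0,"z":0,"rx":0,"ry":0,"rz":0,"claw":1},{"x":0,"y":0,"z":1,"rx":0,"ry":0,"rz":0,"claw":1},{"x":0,"y":0,"z":4,"rx":0,"ry":0,"rz":0,"claw":1},{"x":0,"y":0,"z":8,"rx":0,"ry":0,"rz":0,"claw":1},{"x":0,"y":0,"z":12,"rx":0,"ry":0,"rz":0,"claw":1},{"x":0,"y":0,"z":15,"rx":0,"ry":0,"rz":0,"claw":1}]'
python3 -m inch '[{"x":-1.5,"y":2.5,"z":0,"rx":0,"ry":0,"rz":0,"claw":1},{"x":-3.5,"y":5.5,"z":0,"rx":0,"ry":0,"rz":0,"claw":1},{"x":-5.5,"y":8.5,"z":0,"rx":0,"ry":0,"rz":0,"claw":1},{"x":-7.5,"y":11.5,"z":0,"rx":0,"ry":0,"rz":0,"claw":1},{"x":-8.7,"y":13.6,"z":0,"rx":0,"ry":0,"rz":0,"claw":1},{"x":-8.7,"y":13.6,"z":-3,"rx":0,"ry":0,"rz":0,"claw":1},{"x":-8.7,"y":13.6,"z":-5,"rx":0,"ry":0,"rz":0,"claw":1},{"x":-8.7,"y":13.6,"z":-5,"rx":0,"ry":0,"rz":0,"claw":1}]'
python3 -c "
from h import *
st()
im,d=cap('scene','s9'); im,d=cap('top','t3');P=cloud('top',d)
q=P[180:300,260:330].reshape(-1,3)
s=q[(q[:,2]>.045)&(q[:,2]<.07)&(q[:,1]>.125)&(q[:,1]<.21)&(q[:,0]>.55)]; print('jar',s[:,:2].min(0),s[:,:2].max(0),len(s))
s=q[(q[:,2]>.03)&(q[:,2]<.13)&(q[:,1]>.14)&(q[:,1]<.21)&(q[:,0]<.54)&(q[:,0]>.47)]; print('flux',s.min(0),s.max(0),len(s))
c=s[s[:,2]>.08]; print(c.mean(0))
"
```

```text
clock: 16.2
tool_pos: [0.5082, 0.1749, 0.1611]
ee_rot: [-3.141, 0.002, -0.003]
wrist_force: [0.6, 0.5, -0.9]
grip_width: 0.0856
clock: 17.0
tool_pos: [0.4193, 0.3101, 0.1064]
ee_rot: [3.139, -0.001, -0.005]
wrist_force: [-0.5, -0.4, -0.0]
grip_width: 0.0858
t 17.0 tcp [419.3 310.1 106.4] jaw -90.0 zaxis [-0.003 -0.003 -1.   ] F [-0.5 -0.4 -0. ] w 85.8 q7 -2.20
jar [0.55653959 0.13718564] [0.6152039  0.19498445] 338
flux [0.49114151 0.15726981 0.03128393] [0.52730856 0.19213808 0.11452697] 147
[0.50931674 0.17339978 0.09116048]
```

View pics/s9.png

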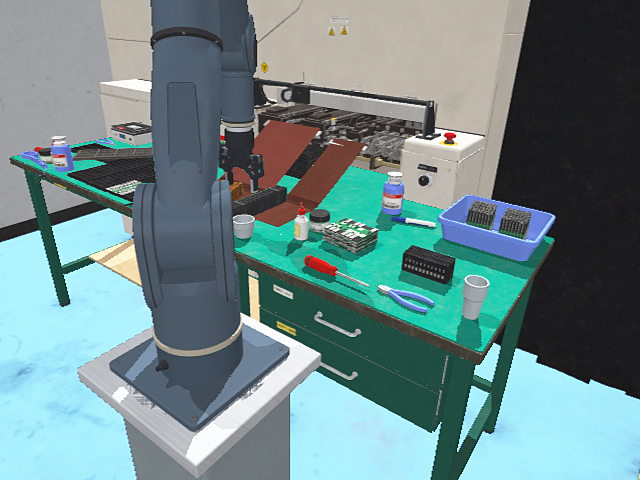

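View pics/t3.png

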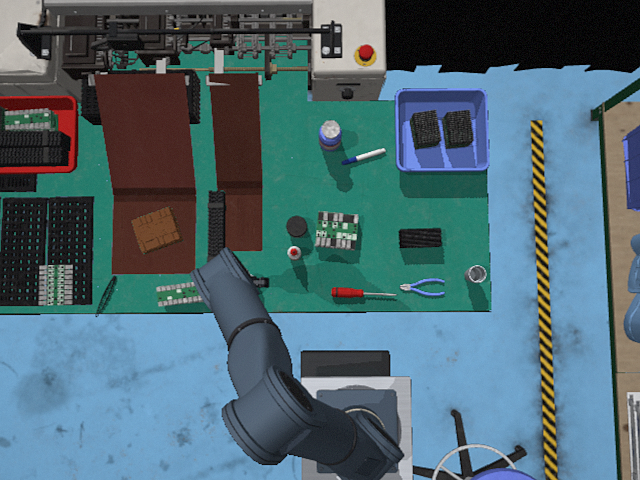

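```bash
python3 -m inch '[{"x":0,"y":0,"z":-2,"rx":0,"ry":0,"rz":0,"claw":1},{"x":0,"y":0,"z":-4,"rx":0,"ry":0,"rz":0,"claw":1},{"x":0,"y":0,"z":-6,"rx":0,"ry":0,"rz":0,"claw":1},{"x":0,"y":0,"z":-7,"rx":0,"ry":0,"rz":0,"claw":1},{"x":0,"y":0,"z":-7,"rx":0,"ry":0,"rz":0,"claw":1},{"x":0,"y":0,"z":-7,"rx":0,"ry":0,"rz":0,"claw":1}]'
python3 -c "
from h import *
st()
im,d=cap('scene','s10'); cv2.imwrite('pics/s10c.png',cv2.resize(im[150:260,200:310,::-1],None,fx=5,fy=5))
P=cloud('scene',d); q=P[150:260,200:310]; m=(abs(q[...,0]-.42)<.1)&(abs(q[...,1]-.311)<.09)&(q[...,2]>.03)
s=q[m]
for z in np.arange(.0,.16,.01):
    b=s[(s[:,2]>z)&(s[:,2]<z+.01)]; 
    if len(b): print(z.round(3),len(b),b.min(0).round(3),b.max(0).round(3))
"
```

```text
clock: 17.7
tool_pos: [0.4214, 0.3112, 0.0389]
ee_rot: [-3.141, 0.002, -0.001]
wrist_force: [0.5, -0.2, -0.6]
grip_width: 0.0853
t 17.7 tcp [421.4 311.2  38.9] jaw -90.1 zaxis [ 0.001  0.001 -1.   ] F [ 0.5 -0.2 -0.6] w 85.3 q7 -2.18
0.03 181 [0.387 0.279 0.03 ] [0.52  0.387 0.04 ]
0.04 211 [0.385 0.278 0.04 ] [0.52 0.4  0.05]
0.05 34 [0.392 0.281 0.05 ] [0.519 0.4   0.054]
0.07 12 [0.41  0.259 0.073] [0.432 0.357 0.079]
0.08 37 [0.406 0.252 0.081] [0.431 0.356 0.09 ]
0.09 36 [0.408 0.253 0.09 ] [0.432 0.358 0.1  ]
0.1 39 [0.408 0.252 0.1  ] [0.431 0.355 0.11 ]
0.11 29 [0.407 0.24  0.11 ] [0.432 0.359 0.12 ]
0.12 62 [0.407 0.235 0.12 ] [0.432 0.356 0.13 ]
0.13 101 [0.402 0.234 0.13 ] [0.435 0.373 0.14 ]
0.14 119 [0.399 0.236 0.14 ] [0.435 0.381 0.15 ]
0.15 141 [0.399 0.237 0.15 ] [0.435 0.382 0.16 ]
```

View pics/s10c.png

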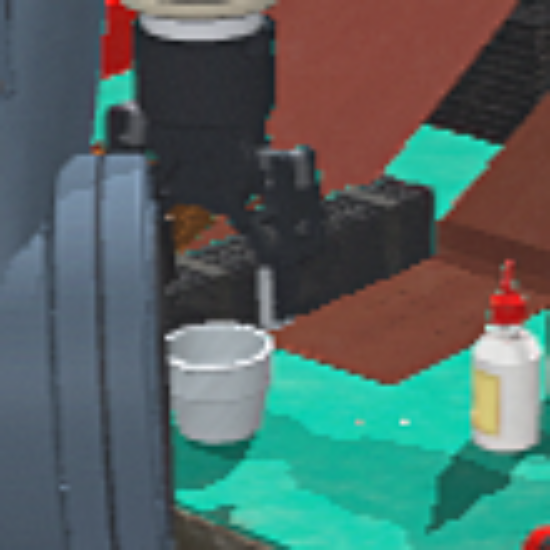

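```bash
python3 -m inch '[{"x":0,"y":0,"z":-1.5,"rx":0,"ry":0,"rz":0,"claw":1},{"x":0,"y":0,"z":-3,"rx":0,"ry":0,"rz":0,"claw":1},{"x":0,"y":0,"z":-4.2,"rx":0,"ry":0,"rz":0,"claw":1},{"x":0,"y":0,"z":-5,"rx":0,"ry":0,"rz":0,"claw":1},{"x":0,"y":0,"z":-5,"rx":0,"ry":0,"rz":0,"claw":1},{"x":0,"y":0,"z":-5,"rx":0,"ry":0,"rz":0,"claw":0.85},{"x":0,"y":0,"z":-5,"rx":0,"ry":0,"rz":0,"claw":0.7},{"x":0,"y":0,"z":-5,"rx":0,"ry":0,"rz":0,"claw":0.5}]'
python3 -m inch '[{"x":0,"y":0,"z":0,"rx":0,"ry":0,"rz":0,"claw":0.4},{"x":0,"y":0,"z":0,"rx":0,"ry":0,"rz":0,"claw":0.4},{"x":0,"y":0,"z":0,"rx":0,"ry":0,"rz":0,"claw":0.4}]'
python3 -c "
from h import *
st()"
```

```text
clock: 18.55
tool_pos: [0.4211, 0.3113, -0.0111]
ee_rot: [-3.141, 0.002, -0.001]
wrist_force: [-0.6, -0.8, 6.9]
grip_width: 0.06
clock: 18.85
tool_pos: [0.4212, 0.3113, -0.0111]
ee_rot: [-3.141, 0.002, -0.002]
wrist_force: [-0.5, -0.1, 6.0]
grip_width: 0.0602
t 18.9 tcp [421.2 311.3 -11.1] jaw -90.1 zaxis [ 0.001  0.001 -1.   ] F [-0.5 -0.1  6. ] w 60.2 q7 -2.17
```

```bash
python3 -m inch '[{"x":0,"y":0,"z":1,"rx":0,"ry":0,"rz":0,"claw":0.4},{"x":0,"y":0,"z":3,"rx":0,"ry":0,"rz":0,"claw":0.4},{"x":0,"y":0,"z":6,"rx":0,"ry":0,"rz":0,"claw":0.4},{"x":0,"y":0,"z":10,"rx":0,"ry":0,"rz":0,"claw":0.4},{"x":0,"y":0,"z":14,"rx":0,"ry":0,"rz":0,"claw":0.4},{"x":1,"y":-2,"z":16,"rx":0,"ry":0,"rz":0,"claw":0.4},{"x":2.5,"y":-5.5,"z":16,"rx":0,"ry":0,"rz":0,"claw":0.4},{"x":4,"y":-9,"z":16,"rx":0,"ry":0,"rz":0,"claw":0.4}]'
python3 -m inch '[{"x":1.5,"y":-4,"z":0,"rx":0,"ry":0,"rz":0,"claw":0.4},{"x":3,"y":-8,"z":0,"rx":0,"ry":0,"rz":0,"claw":0.4},{"x":5,"y":-12,"z":0,"rx":0,"ry":0,"rz":0,"claw":0.4},{"x":7,"y":-16,"z":0,"rx":0,"ry":0,"rz":0,"claw":0.4},{"x":9,"y":-20,"z":0,"rx":0,"ry":0,"rz":0,"claw":0.4},{"x":11,"y":-24,"z":0,"rx":0,"ry":0,"rz":0,"claw":0.4},{"x":13,"y":-28,"z":0,"rx":0,"ry":0,"rz":0,"claw":0.4},{"x":15,"y":-32,"z":0,"rx":0,"ry":0,"rz":0,"claw":0.4}]'
python3 -m inch '[{"x":1.5,"y":-4,"z":0,"rx":0,"ry":0,"rz":0,"claw":0.4},{"x":2.5,"y":-7,"z":0,"rx":0,"ry":0,"rz":0,"claw":0.4},{"x":2.8,"y":-9,"z":0,"rx":0,"ry":0,"rz":0,"claw":0.4},{"x":2.8,"y":-9,"z":-4,"rx":0,"ry":0,"rz":0,"claw":0.4},{"x":2.8,"y":-9,"z":-8,"rx":0,"ry":0,"rz":0,"claw":0.4},{"x":2.8,"y":-9,"z":-10,"rx":0,"ry":0,"rz":0,"claw":0.4},{"x":2.8,"y":-9,"z":-10,"rx":0,"ry":0,"rz":0,"claw":0.4},{"x":2.8,"y":-9,"z":-10,"rx":0,"ry":0,"rz":0,"claw":0.4}]'
python3 -c "
from h import *
st()
im,d=cap('scene','s11'); cv2.imwrite('pics/s11c.png',cv2.resize(im[140:320,360:560,::-1],None,fx=4,fy=3.33))"
```

```text
clock: 19.65
tool_pos: [0.4613, 0.2206, 0.1497]
ee_rot: [-3.14, -0.001, -0.004]
wrist_force: [1.7, 0.2, -2.1]
grip_width: 0.06
clock: 20.45
tool_pos: [0.6111, -0.1008, 0.1489]
ee_rot: [-3.141, 0.002, -0.001]
wrist_force: [-0.1, 0.2, -1.1]
grip_width: 0.06
clock: 21.25
tool_pos: [0.639, -0.1892, 0.0489]
ee_rot: [3.141, -0.002, 0.001]
wrist_force: [-0.2, -0.5, -0.8]
grip_width: 0.0598
t 21.2 tcp [ 639.  -189.2   48.9] jaw -90.1 zaxis [ 0. -0. -1.] F [-0.2 -0.5 -0.8] w 59.8 q7 -1.23
```

View pics/s11c.png

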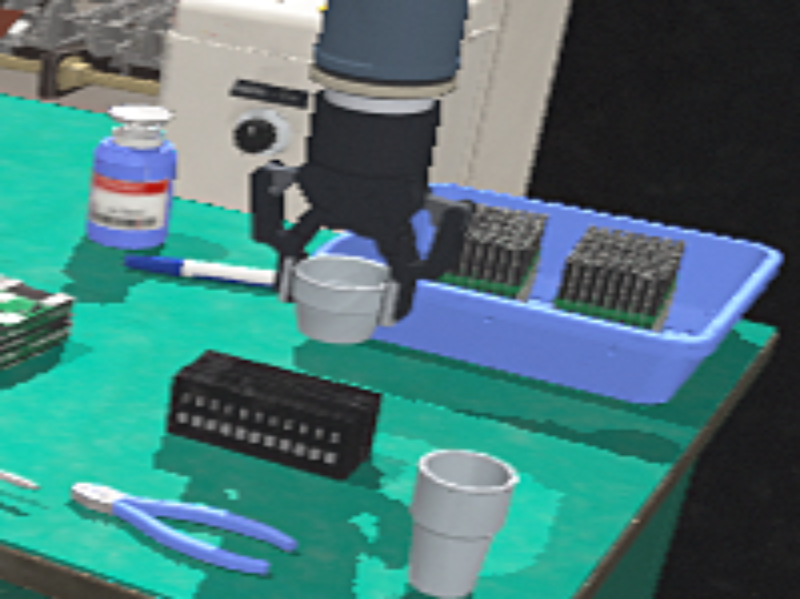

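```bash
python3 -m inch '[{"x":0,"y":0,"z":-2,"rx":0,"ry":0,"rz":0,"claw":0.4},{"x":0,"y":0,"z":-4,"rx":0,"ry":0,"rz":0,"claw":0.4},{"x":0,"y":0,"z":-5.2,"rx":0,"ry":0,"rz":0,"claw":0.4},{"x":0,"y":0,"z":-5.8,"rx":0,"ry":0,"rz":0,"claw":0.4},{"x":0,"y":0,"z":-5.9,"rx":0,"ry":0,"rz":0,"claw":0.4},{"x":0,"y":0,"z":-5.9,"rx":0,"ry":0,"rz":0,"claw":0.4},{"x":0,"y":0,"z":-5.9,"rx":0,"ry":0,"rz":0,"claw":0.4}]'
```

```text
clock: 22.0
tool_pos: [0.6394, -0.1893, -0.0102]
ee_rot: [3.141, -0.002, 0.002]
wrist_force: [-0.2, 0.8, -1.1]
grip_width: 0.0603
```

```bash
python3 -m inch '[{"x":0,"y":0,"z":-0.1,"rx":0,"ry":0,"rz":0,"claw":0.4},{"x":0,"y":0,"z":-0.15,"rx":0,"ry":0,"rz":0,"claw":0.4},{"x":0,"y":0,"z":-0.15,"rx":0,"ry":0,"rz":0,"claw":0.4}]'
```

```text
clock: 22.3
tool_pos: [0.6394, -0.1893, -0.0111]
ee_rot: [3.141, -0.002, 0.003]
wrist_force: [-2.1, 1.8, 9.3]
grip_width: 0.0601
```

```bash
python3 -m inch '[{"x":0,"y":0,"z":0,"rx":0,"ry":0,"rz":0,"claw":0.85},{"x":0,"y":0,"z":0,"rx":0,"ry":0,"rz":0,"claw":1},{"x":0,"y":0,"z":0,"rx":0,"ry":0,"rz":0,"claw":1},{"x":0,"y":0,"z":1,"rx":0,"ry":0,"rz":0,"claw":1},{"x":0,"y":0,"z":4,"rx":0,"ry":0,"rz":0,"claw":1},{"x":0,"y":0,"z":8,"rx":0,"ry":0,"rz":0,"claw":1},{"x":0,"y":0,"z":12,"rx":0,"ry":0,"rz":0,"claw":1},{"x":-2,"y":-1.5,"z":14,"rx":0,"ry":0,"rz":0,"claw":1}]'
python3 -m inch '[{"x":-3,"y":-2.5,"z":0,"rx":0,"ry":0,"rz":0,"claw":1},{"x":-6,"y":-5,"z":0,"rx":0,"ry":0,"rz":0,"claw":1},{"x":-9,"y":-7.5,"z":0,"rx":0,"ry":0,"rz":0,"claw":1},{"x":-12,"y":-10,"z":0,"rx":0,"ry":0,"rz":0,"claw":1},{"x":-15,"y":-12,"z":0,"rx":0,"ry":0,"rz":0,"claw":1},{"x":-17.4,"y":-13.5,"z":0,"rx":0,"ry":0,"rz":0,"claw":1},{"x":-17.4,"y":-13.5,"z":-2,"rx":0,"ry":0,"rz":0,"claw":1},{"x":-17.4,"y":-13.5,"z":-2,"rx":0,"ry":0,"rz":0,"claw":1}]'
python3 -c "
from h import *
st()
im,d=cap('top','t4'); cv2.imwrite('pics/t4c.png',cv2.resize(im[150:310,300:500,::-1],None,fx=3.7,fy=3.7));P=cloud('top',d)
def rep(k,c,lo,hi,R):
    m=(abs(P[...,0]-c[0])<R)&(abs(P[...,1]-c[1])<R)&(P[...,2]>lo)&(P[...,2]<hi); s=P[m]; print(k,len(s),s[:,:2].min(0).round(4),s[:,:2].max(0).round(4),((s[:,:2].min(0)+s[:,:2].max(0))/2).round(4))
rep('wide',(.639,-.189),.038,.07,.045)
rep('pack',(.552,-.19),.035,.07,.0)if 0 else None
im,d=cap('scene','s12');cv2.imwrite('pics/s12c.png',cv2.resize(im[160:330,400:570,::-1],None,fx=3.5,fy=3.5))
"
```

```text
clock: 23.1
tool_pos: [0.6226, -0.2016, 0.1316]
ee_rot: [-3.141, -0.005, -0.01]
wrist_force: [0.5, -0.6, 0.1]
grip_width: 0.0854
clock: 23.9
tool_pos: [0.4432, -0.339, 0.1066]
ee_rot: [-3.14, 0.005, 0.003]
wrist_force: [-0.3, 0.2, -0.8]
grip_width: 0.0856
t 23.9 tcp [ 443.2 -339.   106.6] jaw -90.2 zaxis [-0.002  0.001 -1.   ] F [-0.3  0.2 -0.8] w 85.6 q7 -0.89
wide 111 [ 0.608  -0.2227] [ 0.6688 -0.1581] [ 0.6384 -0.1904]
```

View pics/t4c.png

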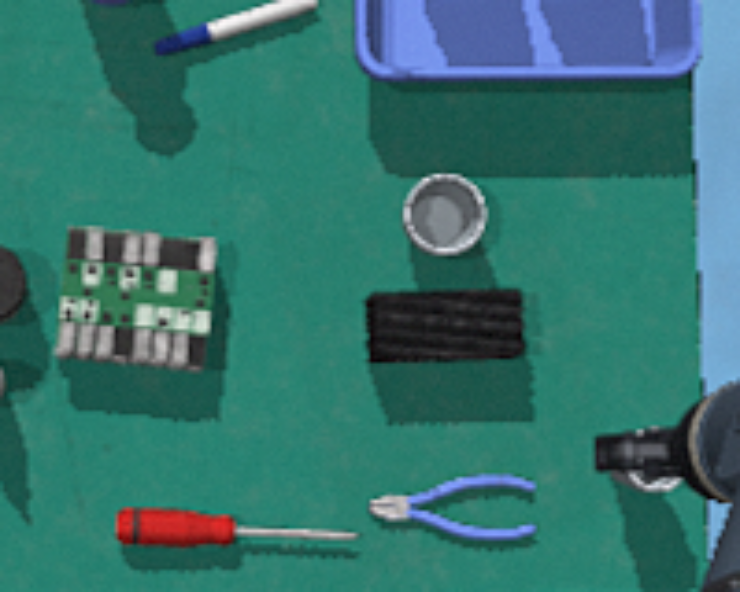

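View pics/s12c.png

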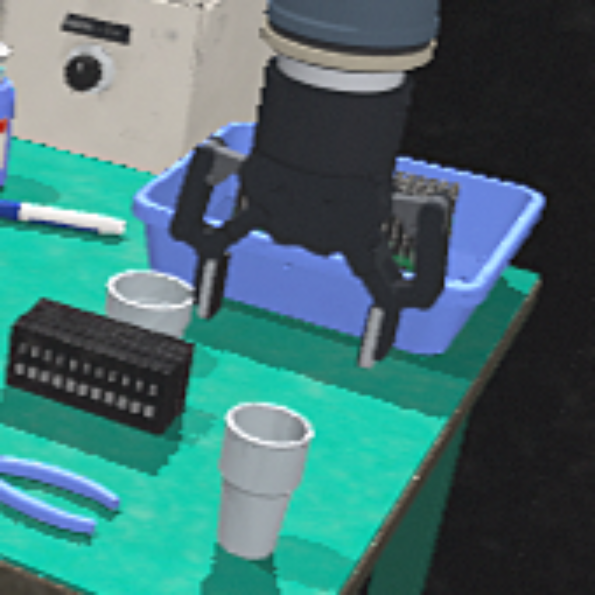

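```bash
python3 -c "
from h import *
P=cloud('scene',np.load('pics/s12_d.npy'))
m=(abs(P[...,0]-.44)<.1)&(abs(P[...,1]+.34)<.09)&(P[...,2]>.02)&(P[...,2]<.2); s=P[m]
for z in np.arange(.02,.18,.01):
    b=s[(s[:,2]>z)&(s[:,2]<z+.01)]
    if len(b): print(z.round(3),len(b),b.min(0).round(3),b.max(0).round(3))
m=(abs(P[...,0]-.64)<.05)&(abs(P[...,1]+.19)<.05)&(P[...,2]>.04)&(P[...,2]<.06); s=P[m];print(s.min(0),s.max(0))
"
python3 -m inch '[{"x":0,"y":0,"z":-1.5,"rx":0,"ry":0,"rz":0,"claw":1},{"x":0,"y":0,"z":-3,"rx":0,"ry":0,"rz":0,"claw":1},{"x":0,"y":0,"z":-3,"rx":0,"ry":0,"rz":0,"claw":1},{"x":0,"y":0,"z":-3,"rx":0,"ry":0,"rz":0,"claw":1}]'
```

```text
0.02 73 [ 0.423 -0.358  0.02 ] [ 0.443 -0.323  0.03 ]
0.03 72 [ 0.422 -0.359  0.03 ] [ 0.53 -0.25  0.04]
0.04 63 [ 0.42  -0.359  0.04 ] [ 0.44  -0.319  0.05 ]
0.05 101 [ 0.418 -0.363  0.05 ] [ 0.445 -0.317  0.06 ]
0.06 147 [ 0.418 -0.363  0.06 ] [ 0.467 -0.317  0.07 ]
0.07 184 [ 0.418 -0.363  0.07 ] [ 0.468 -0.318  0.08 ]
0.08 136 [ 0.415 -0.363  0.08 ] [ 0.469 -0.315  0.088]
0.14 32 [ 0.431 -0.389  0.142] [ 0.454 -0.289  0.15 ]
0.15 80 [ 0.431 -0.395  0.15 ] [ 0.457 -0.282  0.16 ]
0.16 85 [ 0.431 -0.396  0.16 ] [ 0.452 -0.282  0.17 ]
0.17 86 [ 0.43  -0.395  0.17 ] [ 0.456 -0.284  0.18 ]
[ 0.60405274 -0.22106654  0.04003386] [ 0.66735973 -0.1578902   0.05140188]
clock: 24.4
tool_pos: [0.4455, -0.3387, 0.078]
ee_rot: [3.142, -0.0, 0.0]
wrist_force: [0.6, -0.7, 0.1]
grip_width: 0.0853
```

```bash
python3 -m inch '[{"x":-0.1,"y":-0.1,"z":-1.5,"rx":0,"ry":0,"rz":0,"claw":1},{"x":-0.1,"y":-0.1,"z":-3,"rx":0,"ry":0,"rz":0,"claw":1},{"x":-0.1,"y":-0.1,"z":-4.2,"rx":0,"ry":0,"rz":0,"claw":1},{"x":-0.1,"y":-0.1,"z":-5.1,"rx":0,"ry":0,"rz":0,"claw":1},{"x":-0.1,"y":-0.1,"z":-5.1,"rx":0,"ry":0,"rz":0,"claw":1},{"x":-0.1,"y":-0.1,"z":-5.1,"rx":0,"ry":0,"rz":0,"claw":0.8},{"x":-0.1,"y":-0.1,"z":-5.1,"rx":0,"ry":0,"rz":0,"claw":0.6},{"x":-0.1,"y":-0.1,"z":-5.1,"rx":0,"ry":0,"rz":0,"claw":0.4}]'
python3 -m inch '[{"x":0,"y":0,"z":0,"rx":0,"ry":0,"rz":0,"claw":0.3},{"x":0,"y":0,"z":0,"rx":0,"ry":0,"rz":0,"claw":0.3},{"x":0,"y":0,"z":0,"rx":0,"ry":0,"rz":0,"claw":0.3},{"x":0,"y":0,"z":0,"rx":0,"ry":0,"rz":0,"claw":0.3}]'
python3 -c "
from h import *
st()
im,d=cap('scene','s13');cv2.imwrite('pics/s13c.png',cv2.resize(im[180:330,420:540,::-1],None,fx=4,fy=4))
P=cloud('scene',d)
m=(abs(P[...,0]-.44)<.1)&(abs(P[...,1]+.34)<.09)&(P[...,2]>.02)&(P[...,2]<.12); s=P[m]
for z in np.arange(.02,.12,.005):
    b=s[(s[:,2]>z)&(s[:,2]<z+.005)]
    if len(b): print(z.round(3),len(b),b.min(0).round(3),b.max(0).round(3))
"
```

```text
clock: 25.2
tool_pos: [0.4442, -0.3402, 0.0271]
ee_rot: [3.141, -0.002, 0.002]
wrist_force: [0.3, 3.2, 18.9]
grip_width: 0.0458
clock: 25.6
tool_pos: [0.4444, -0.3403, 0.0274]
ee_rot: [3.141, -0.002, 0.002]
wrist_force: [-0.7, 0.8, 5.7]
grip_width: 0.0453
t 25.6 tcp [ 444.4 -340.3   27.4] jaw -90.1 zaxis [ 0.002 -0.001 -1.   ] F [-0.7  0.8  5.7] w 45.3 q7 -0.87
0.02 36 [ 0.425 -0.358  0.02 ] [ 0.445 -0.326  0.025]
0.025 39 [ 0.424 -0.358  0.025] [ 0.445 -0.322  0.03 ]
0.03 34 [ 0.424 -0.358  0.03 ] [ 0.44  -0.322  0.035]
0.035 35 [ 0.422 -0.359  0.036] [ 0.528 -0.251  0.04 ]
0.04 39 [ 0.422 -0.36   0.04 ] [ 0.441 -0.325  0.045]
0.045 21 [ 0.42  -0.358  0.045] [ 0.431 -0.325  0.05 ]
0.05 52 [ 0.419 -0.37   0.05 ] [ 0.442 -0.313  0.055]
0.055 63 [ 0.418 -0.372  0.055] [ 0.466 -0.308  0.06 ]
0.06 96 [ 0.417 -0.376  0.06 ] [ 0.469 -0.306  0.065]
0.065 109 [ 0.417 -0.377  0.065] [ 0.466 -0.305  0.07 ]
0.07 114 [ 0.417 -0.377  0.07 ] [ 0.468 -0.304  0.075]
0.075 121 [ 0.419 -0.377  0.075] [ 0.467 -0.304  0.08 ]
0.08 140 [ 0.417 -0.377  0.08 ] [ 0.468 -0.305  0.085]
0.085 64 [ 0.418 -0.377  0.085] [ 0.465 -0.304  0.09 ]
0.09 27 [ 0.43  -0.382  0.09 ] [ 0.443 -0.299  0.095]
0.095 64 [ 0.428 -0.392  0.095] [ 0.453 -0.286  0.1  ]
0.1 88 [ 0.428 -0.395  0.1  ] [ 0.455 -0.285  0.105]
0.105 105 [ 0.428 -0.397  0.105] [ 0.456 -0.286  0.11 ]
0.11 70 [ 0.428 -0.397  0.11 ] [ 0.456 -0.282  0.115]
0.115 74 [ 0.423 -0.399  0.115] [ 0.455 -0.281  0.12 ]
```

View pics/s13c.png

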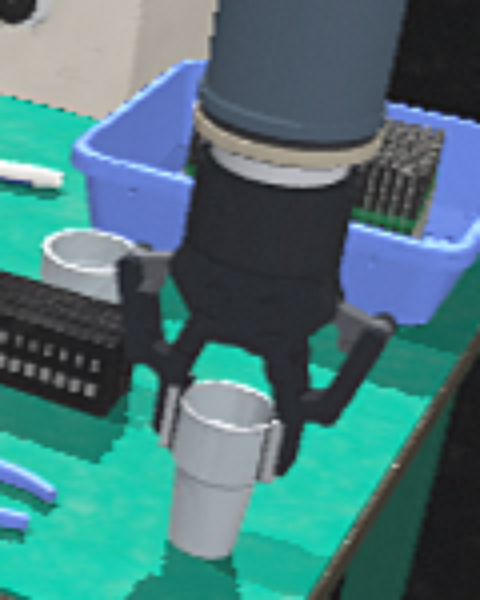

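```bash
python3 -m inch '[{"x":0,"y":0,"z":1,"rx":0,"ry":0,"rz":0,"claw":0.3},{"x":0,"y":0,"z":3,"rx":0,"ry":0,"rz":0,"claw":0.3},{"x":0,"y":0,"z":6,"rx":0,"ry":0,"rz":0,"claw":0.3},{"x":1,"y":1,"z":10,"rx":0,"ry":0,"rz":0,"claw":0.3},{"x":4,"y":3,"z":12,"rx":0,"ry":0,"rz":0,"claw":0.3},{"x":7,"y":5.5,"z":12,"rx":0,"ry":0,"rz":0,"claw":0.3},{"x":10,"y":8,"z":12,"rx":0,"ry":0,"rz":0,"claw":0.3},{"x":13,"y":10,"z":12,"rx":0,"ry":0,"rz":0,"claw":0.3}]'
python3 -m inch '[{"x":3,"y":2.5,"z":0,"rx":0,"ry":0,"rz":0,"claw":0.3},{"x":5.5,"y":4.3,"z":0,"rx":0,"ry":0,"rz":0,"claw":0.3},{"x":6.5,"y":5,"z":0,"rx":0,"ry":0,"rz":0,"claw":0.3},{"x":6.5,"y":5,"z":-2,"rx":0,"ry":0,"rz":0,"claw":0.3},{"x":6.5,"y":5,"z":-4,"rx":0,"ry":0,"rz":0,"claw":0.3},{"x":6.5,"y":5,"z":-4.5,"rx":0,"ry":0,"rz":0,"claw":0.3},{"x":6.5,"y":5,"z":-4.5,"rx":0,"ry":0,"rz":0,"claw":0.3},{"x":6.5,"y":5,"z":-4.5,"rx":0,"ry":0,"rz":0,"claw":0.3}]'
python3 -c "
from h import *
st()
im,d=cap('scene','s14');cv2.imwrite('pics/s14c.png',cv2.resize(im[160:290,400:520,::-1],None,fx=4.6,fy=4.6))
P=cloud('scene',d)
m=(abs(P[...,0]-.64)<.06)&(abs(P[...,1]+.19)<.09)&(P[...,2]>.02)&(P[...,2]<.17); s=P[m]
for z in np.arange(.04,.17,.01):
    b=s[(s[:,2]>z)&(s[:,2]<z+.01)]
    if len(b): print(z.round(3),len(b),b.min(0).round(3),b.max(0).round(3))
"
```

```text
clock: 26.45
tool_pos: [0.575, -0.2383, 0.1476]
ee_rot: [-3.141, 0.001, -0.002]
wrist_force: [1.3, -0.3, -1.5]
grip_width: 0.0455
clock: 27.25
tool_pos: [0.639, -0.1907, 0.1025]
ee_rot: [3.141, -0.003, 0.002]
wrist_force: [0.1, -0.1, -0.7]
grip_width: 0.0451
t 27.2 tcp [ 639.  -190.7  102.5] jaw -90.1 zaxis [ 0.001 -0.    -1.   ] F [ 0.1 -0.1 -0.7] w 45.1 q7 -1.24
0.04 182 [ 0.58  -0.221  0.04 ] [ 0.667 -0.16   0.05 ]
0.05 11 [ 0.604 -0.219  0.05 ] [ 0.663 -0.159  0.052]
0.07 29 [ 0.618 -0.207  0.074] [ 0.642 -0.177  0.08 ]
0.08 45 [ 0.615 -0.207  0.081] [ 0.642 -0.176  0.09 ]
0.09 51 [ 0.616 -0.208  0.09 ] [ 0.642 -0.174  0.1  ]
0.1 57 [ 0.617 -0.209  0.1  ] [ 0.64  -0.172  0.11 ]
0.11 58 [ 0.615 -0.211  0.11 ] [ 0.642 -0.175  0.12 ]
0.12 57 [ 0.612 -0.22   0.121] [ 0.64  -0.165  0.13 ]
0.13 107 [ 0.61  -0.227  0.13 ] [ 0.645 -0.155  0.14 ]
0.14 138 [ 0.612 -0.228  0.14 ] [ 0.662 -0.155  0.15 ]
0.15 175 [ 0.612 -0.227  0.15 ] [ 0.664 -0.155  0.16 ]
0.16 68 [ 0.614 -0.232  0.16 ] [ 0.659 -0.145  0.17 ]
```

View pics/s14c.png

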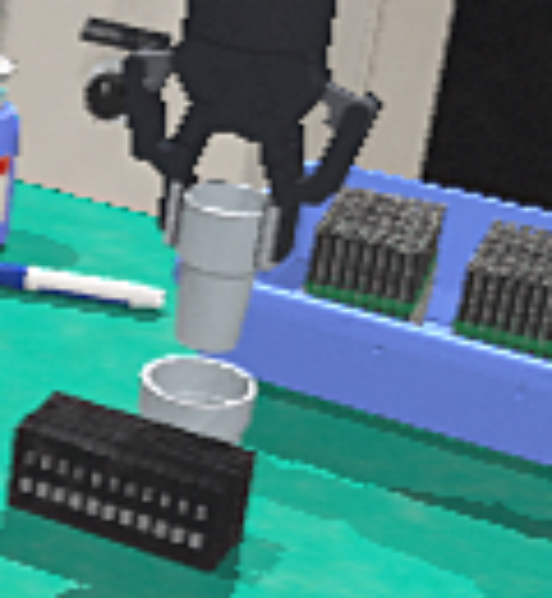

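```bash
python3 -m inch '[{"x":0,"y":0.05,"z":-1,"rx":0,"ry":0,"rz":0,"claw":0.3},{"x":0,"y":0.05,"z":-2,"rx":0,"ry":0,"rz":0,"claw":0.3},{"x":0,"y":0.05,"z":-3,"rx":0,"ry":0,"rz":0,"claw":0.3},{"x":0,"y":0.05,"z":-3.5,"rx":0,"ry":0,"rz":0,"claw":0.3},{"x":0,"y":0.05,"z":-4,"rx":0,"ry":0,"rz":0,"claw":0.3},{"x":0,"y":0.05,"z":-4,"rx":0,"ry":0,"rz":0,"claw":0.3}]'
python3 -m inch '[{"x":0,"y":0,"z":-0.5,"rx":0,"ry":0,"rz":0,"claw":0.3},{"x":0,"y":0,"z":-1,"rx":0,"ry":0,"rz":0,"claw":0.3},{"x":0,"y":0,"z":-1.5,"rx":0,"ry":0,"rz":0,"claw":0.3},{"x":0,"y":0,"z":-1.5,"rx":0,"ry":0,"rz":0,"claw":0.3}]'
python3 -m inch '[{"x":0,"y":0,"z":-0.4,"rx":0,"ry":0,"rz":0,"claw":0.3},{"x":0,"y":0,"z":-0.8,"rx":0,"ry":0,"rz":0,"claw":0.3},{"x":0,"y":0,"z":-0.8,"rx":0,"ry":0,"rz":0,"claw":0.3}]'
```

```text
clock: 27.9
tool_pos: [0.6383, -0.1894, 0.0605]
ee_rot: [-3.141, 0.002, 0.002]
wrist_force: [0.6, 0.1, -1.7]
grip_width: 0.0452
clock: 28.3
tool_pos: [0.6383, -0.1893, 0.0455]
ee_rot: [-3.141, 0.002, 0.002]
wrist_force: [-0.0, 0.1, -1.0]
grip_width: 0.0453
clock: 28.6
tool_pos: [0.6384, -0.1894, 0.0378]
ee_rot: [-3.141, 0.002, 0.001]
wrist_force: [0.2, -0.1, -0.4]
grip_width: 0.0453
```

```bash
python3 -m inch '[{"x":0,"y":0,"z":-0.2,"rx":0,"ry":0,"rz":0,"claw":0.3},{"x":0,"y":0,"z":-0.4,"rx":0,"ry":0,"rz":0,"claw":0.3},{"x":0,"y":0,"z":-0.4,"rx":0,"ry":0,"rz":0,"claw":0.3}]'
python3 -m inch '[{"x":0,"y":0,"z":-0.1,"rx":0,"ry":0,"rz":0,"claw":0.3},{"x":0,"y":0,"z":-0.1,"rx":0,"ry":0,"rz":0,"claw":0.3}]'
```

```text
clock: 28.9
tool_pos: [0.6386, -0.1895, 0.0341]
ee_rot: [-3.141, 0.002, 0.0]
wrist_force: [0.1, -0.5, 0.1]
grip_width: 0.0454
clock: 29.1
tool_pos: [0.6387, -0.1895, 0.0333]
ee_rot: [-3.142, 0.002, 0.0]
wrist_force: [0.4, 0.5, -1.4]
grip_width: 0.0454
```

```bash
python3 -m inch '[{"x":0,"y":0,"z":-0.1,"rx":0,"ry":0,"rz":0,"claw":0.3},{"x":0,"y":0,"z":-0.1,"rx":0,"ry":0,"rz":0,"claw":0.3},{"x":0,"y":0,"z":-0.1,"rx":0,"ry":0,"rz":0,"claw":0.3}]'
```

```text
clock: 29.4
tool_pos: [0.6389, -0.1896, 0.0325]
ee_rot: [3.142, -0.002, 0.001]
wrist_force: [-0.3, -1.3, 1.0]
grip_width: 0.0454
```

```bash
python3 -m inch '[{"x":0,"y":0,"z":0,"rx":0,"ry":0,"rz":0,"claw":0.6},{"x":0,"y":0,"z":0,"rx":0,"ry":0,"rz":0,"claw":0.9},{"x":0,"y":0,"z":0,"rx":0,"ry":0,"rz":0,"claw":1},{"x":0,"y":0,"z":0,"rx":0,"ry":0,"rz":0,"claw":1},{"x":0,"y":0,"z":2,"rx":0,"ry":0,"rz":0,"claw":1},{"x":0,"y":0,"z":6,"rx":0,"ry":0,"rz":0,"claw":1},{"x":0,"y":0,"z":10,"rx":0,"ry":0,"rz":0,"claw":1},{"x":0,"y":0,"z":14,"rx":0,"ry":0,"rz":0,"claw":1}]'
python3 -m inch '[{"x":-3,"y":-3,"z":2,"rx":0,"ry":0,"rz":0,"claw":1},{"x":-5,"y":-6,"z":2,"rx":0,"ry":0,"rz":0,"claw":1},{"x":-7,"y":-9,"z":2,"rx":0,"ry":0,"rz":0,"claw":1},{"x":-9,"y":-12,"z":2,"rx":0,"ry":0,"rz":0,"claw":1},{"x":-11,"y":-15,"z":2,"rx":0,"ry":0,"rz":0,"claw":1},{"x":-13,"y":-18,"z":2,"rx":0,"ry":0,"rz":0,"claw":1},{"x":-15,"y":-21,"z":2,"rx":0,"ry":0,"rz":0,"claw":1},{"x":-15,"y":-21,"z":2,"rx":0,"ry":0,"rz":0,"claw":1}]'
python3 -c "
from h import *
st()
im,d=cap('top','t5');cv2.imwrite('pics/t5c.png',cv2.resize(im[150:310,225:500,::-1],None,fx=2.9,fy=2.9));P=cloud('top',d)
def rep(k,c,lo,hi,R):
    m=(abs(P[...,0]-c[0])<R)&(abs(P[...,1]-c[1])<R)&(P[...,2]>lo)&(P[...,2]<hi); s=P[m]; print(k,len(s),s[:,:2].min(0).round(4),s[:,:2].max(0).round(4),((s[:,:2].min(0)+s[:,:2].max(0))/2).round(4),cv2.minAreaRect((s[:,:2]*1000).astype(np.float32)),np.percentile(s[:,2],[50,95]))
rep('wide',(.639,-.189),.038,.06,.045)
rep('tall',(.639,-.189),.075,.12,.045)
rep('jar',(.586,.166),.04,.07,.04)
rep('flux',(.509,.175),.03,.13,.03)
rep('cap',(.509,.175),.08,.13,.03)
rep('pack',(.545,-.19),.035,.07,.062)
rep('stack',(.575,.05),.03,.06,.075)
im,d=cap('scene','s15')
"
```

```text
clock: 30.2
tool_pos: [0.6385, -0.1895, 0.1738]
ee_rot: [-3.142, 0.002, 0.001]
wrist_force: [-0.0, 0.1, -0.5]
grip_width: 0.0853
clock: 31.0
tool_pos: [0.484, -0.4053, 0.1927]
ee_rot: [3.138, -0.015, -0.003]
wrist_force: [-0.2, -0.5, 1.0]
grip_width: 0.0855
t 31.0 tcp [ 484.  -405.3  192.7] jaw -90.5 zaxis [-0.002 -0.003 -1.   ] F [-0.2 -0.5  1. ] w 85.5 q7 -0.86
wide 121 [ 0.6078 -0.2227] [ 0.67   -0.1596] [ 0.6389 -0.1912] ((635.0231323242188, -187.7216339111328), (60.22675704956055, 54.651344299316406), 47.05701446533203) [0.04987998 0.05811852]
tall 91 [ 0.6152 -0.215 ] [ 0.6625 -0.1642] [ 0.6388 -0.1896] ((639.0806884765625, -189.03672790527344), (47.785823822021484, 48.493202209472656), 44.44411087036133) [0.08861678 0.09745675]
jar 347 [0.5568 0.1372] [0.615  0.1951] [0.5859 0.1661] ((585.93359375, 166.09494018554688), (58.21345138549805, 57.863773345947266), 0.5694997906684875) [0.05306349 0.05947795]
flux 147 [0.4909 0.1573] [0.5281 0.1922] [0.5095 0.1748] ((509.28466796875, 174.6219024658203), (34.86732482910156, 36.690650939941406), 86.16126251220703) [0.06366413 0.09260137]
cap 40 [0.5014 0.165 ] [0.519  0.1821] [0.5102 0.1735] ((510.1829528808594, 173.52577209472656), (17.029129028320312, 17.5711669921875), 89.70648956298828) [0.08865483 0.10452868]
pack 744 [ 0.5258 -0.2498] [ 0.5787 -0.1314] [ 0.5523 -0.1906] ((552.8970947265625, -191.0037841796875), (52.88038635253906, 118.2802505493164), 1.3864473104476929) [0.04941628 0.05560895]
stack 1400 [ 0.5194 -0.0111] [0.6311 0.1145] [0.5753 0.0517] ((576.7538452148438, 50.76955032348633), (117.38550567626953, 104.28479766845703), 83.95706176757812) [0.04200966 0.04904763]
```

View pics/t5c.png

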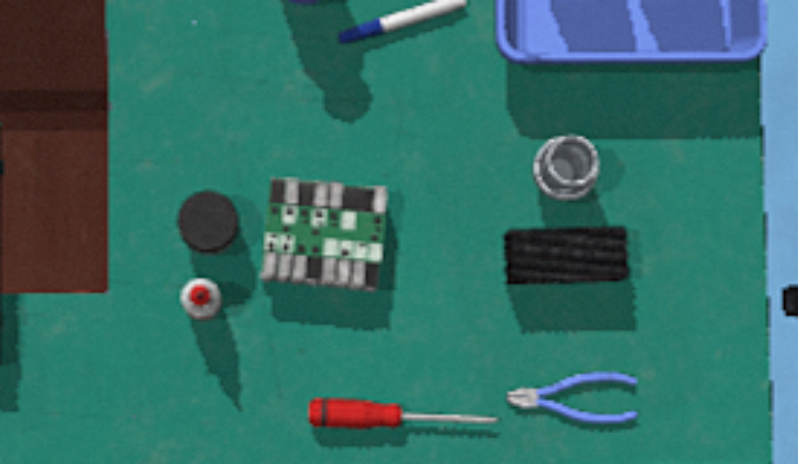

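View pics/s15.png

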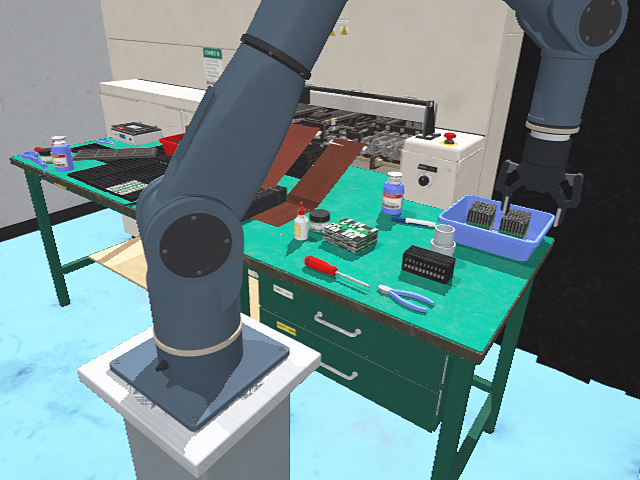

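```bash
python3 -c "
from h import *
print(r.close_job()); st()"
```

```text
the job is handed in; nothing more can be done
None
the job is handed in; nothing more can be done
```

The touch-up station is set out as asked and the job is handed in at about 31 s; the hand-in reports no verdict. I placed the jar, then the flux bottle, then the wide cup, and nested the tall cup last.

Last camera checks, before handing in:

| Check | Measured | Asked |
|---|---|---|
| Jar centre from stack centre | 116 mm, about 2 mm off the stack's axis | 119 mm |
| Bottle centre from jar centre | 77 mm, about 1 mm sideways | 79 mm |
| Wide cup centre from pack centre | 86 to 87 mm, about 2 mm or less off the pack's axis | 87 mm |
| Tall cup rim height, nested | 89 mm | 90 mm |

- **Gaps:** they come out at about 27 mm for the jar, 28 mm for the bottle and 30 mm for the wide cup.
- **Nesting:** the tall cup was let down until the wrist force read about 1 N.
- **Left alone:** the stack and pack measure where they were at the start. The screwdriver and cutters look unmoved, though I did not re-measure them. The gripper finished clear of everything.

**One disagreement:** the fingertips stood about 38 mm higher than the reported tool height implies. My first try at the jar closed just above it without moving it. I took the real fingertip height from the depth images after that. Reported sideways positions agreed with the cameras to about 2 mm.

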